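# Clamp a core rod in the hinged gluing jig

### The job

Take the straight core rod out of the wooden tray, leaving the two other cores standing there undisturbed, and lay it in the two V supports of the open gluing jig. Then swing the jig's lid down over it and push the red-knobbed pin from its wooden block all the way down through the lid's hole into the hole beneath. The V supports are sprung and lift the lid again when it is let go, so finish while still holding: keep the jig pressed fully shut, with the pin fully in, and do not let go at the end.

Things in the scene. Friction and masses are not known exactly. Their poses are not given: they have to be found in the camera images.
- core_rod_center (a point): centre of the core rod: a plain straight tan cylinder, diameter 16 mm, length 75 mm, 0.03 kg, lying on its side; its x axis runs along its length. At the start it lies roughly crosswise in the wooden tray, on the tray's 6 mm thick floor (its centre 14 mm above the table), at least 40 mm clear of the other two cores.
- core_tray: fixed wooden tray, 135 mm along its x axis, 300 mm along its y axis, rim 28 mm high, walls 10 mm thick; origin at the centre of its underside. The three cores stand or lie in a row along its y axis, in any order.
- core_shouldered: tan core with a wide foot and a narrower neck, diameter 38 mm, 62 mm high, standing upright in the tray; origin at the centre of its underside. Leave it alone.
- core_stepped: tan core of three steps, diameter 44 mm, 55 mm high, standing upright in the tray; origin at the centre of its underside. Leave it alone.
- jig: lower half of the gluing jig, fixed to the table, turned up to 0.25 rad either way: grey floor plate 150 mm (x) by 222 mm (y from -115 to +107), 12 mm thick; aluminium hinge rail (y 82 to 104 mm, 130 mm long, top at 52 mm) and pin post (50 mm along x, y -105 to -65 mm, top at 60 mm). Origin at table height under the middle of the V supports; z up.
- jig_cradle: sprung cradle of the jig: two brass V supports at x = -29 and +29 mm (10 mm thick, +-14 mm wide in y, tops 57 mm above the table); between and beside them the space is free down to 28 mm above the table. It sinks up to 7 mm under load (5 N to start, then 2 N per mm). Origin under the middle, 22 mm above the table.
- jig_core_seat (a point): where the rod's centre lies when it rests in the V supports, unloaded: 57 mm above the table. The rod's length runs along the x axis of this frame (the jig's x), centred to within 14 mm along it; either end may lead. With the lid shut the rod is about 5 mm lower and pushes up with about 15 N.
- jig_hinge (a point): middle of the lid's hinge axis, 60 mm above the table and 85 mm from the jig's origin towards +y; the axis is the x axis of this frame. The shut lid reaches from here towards -y: an aluminium plate 12 mm thick, 120 mm wide (x), from 12 to 150 mm from the axis, then a tongue 50 mm wide to 193 mm; its flat underside passes through the axis.
- jig_lid (a joint): angle of the lid (rad): 0 shut flat, 1.57 upright, 1.95 its stop, leaning back past upright. It starts between 1.65 and 1.92 and stays by friction (0.1 N m); pushed over below about 1.2 it sinks slowly by its own weight (0.33 kg). Unpressed it rests on the rod at 0.04 to 0.06; holding it shut takes about 6 N more at its pin hole.
- lid_pin_hole (a point): centre of the pin hole on the lid's outer (upper) face: through hole of 15 mm diameter in the tongue, 170 mm from the hinge axis; with the lid shut this point is 72 mm above the table. z axis: normal of the lid's outer face.
- jig_pin_hole (a point): centre of the mouth of the pin hole in the lower half's post: vertical hole of 13 mm diameter, 48 mm deep, mouth 60 mm above the table, 85 mm from the jig's origin towards its -y.
- pin_knob (a point): centre of the pin's red knob: upright cylinder, diameter 26 mm, 27 mm high. At the start the pin stands upright in its block with the knob's underside on the block's top and the knob's centre 65.5 mm above the table.
- pin_tip (a point): lower tip of the pin: steel shaft of 10 mm diameter, 45 mm from tip to the knob's underside, last 6 mm tapered; z axis along the pin, up to the knob. Pin 72 mm long, 0.07 kg. The knob's flat underside bears on the lid, so pushing the knob down pushes the lid shut; the tip is then 27 mm above the table.
- pin_block: fixed wooden block, 55 x 55 mm, 52 mm high, with a 12 mm vertical hole through its middle in which the pin stands; origin at the centre of its underside.

How it is judged:
By the outcome, as a careful person would: the job done as asked, in the order asked, and still so for the second after the job is handed in, while the arm keeps its last pose, push and grip.
It also fails if it takes over 72 s, if anything falls off the work surface, if the arm or the gripper's body presses on something with over 40 N, if the wrist force passes 120 N, or if a joint passes its speed limit or range.

### The arm

A 6-joint arm with a two-finger parallel gripper is mounted at the origin on the work surface; the furniture and walls round the work are solid. World frame = base frame: x ahead of the robot, y to its left, z up, the work surface at z = 0. Lengths are in m, angles in rad, forces in N, time in s.
With the tool pointing down it reaches from about 0.275 to 0.825 m from the base axis. Payload 5.2 kg.
Tool frame: the origin (TCP) lies midway between the tips of the shut fingers; the grasp point (between the pads) lies 19 mm behind it; y points along the fingers, z is the direction in which the jaws open and shut, and the axes are right-handed (so a half turn about y gives the same grasp; the last joint's range is limited). The gripper opens to 93 mm and grips with 3 to 60 N. Pads are 15 mm wide; open, the fingers measure 128 mm over their backs; the gripper's body (75 mm by 188 mm) begins 65 mm behind the grasp point.
Start: joints at [-1.353, 0.259, 1.535, -0, 1.348, -0.203], TCP at [0.225, -0.502, 0.219] pointing down, gripper open.
Joint ranges: [-3.14, 3.14], [-0.91, 2.08], [0.19, 2.58], [-1.22, 4.36], [0.22, 2.71], [-3.12, 3.12]. Speed limits (rad/s): [2.57, 2.57, 3.14, 3.14, 3.14, 3.14].

### API

Orientations are given as [roll, pitch, yaw] about the fixed x, y, z axes, in that order (R = Rz(yaw) Ry(pitch) Rx(roll)).
In Python, from rig import read_state, optics, order gives the robot as it stands.
- The arm moves only by the tool play_rows, never from a script. Its argument "moves" is a list of rows, each an object of numbers: "dx", "dy", "dz": the shift along the tool's x, y, z in cm; "wx", "wy", "wz": the turn, a rotation vector about the tool's x, y, z in rad. A call has 1 to 5 rows; each row is the pose to reach, as a shift and turn from the pose commanded when the call began, along the tool's axes at that moment; what a row does not reach only later rows make up. A row lasts 1/8 s, in which the tool goes at most 62.5 mm and 10.7 degrees, less where a joint would pass 70% of its speed; a pose out of reach is approached as far as the arm can. A call with a gripper value outside its range is refused whole. "jaw" is the finger opening in cm, from 0 to 9.3, set as the call begins (left out, the last holds). The fingers move at their own pace and stop on an object; "grip_force" is the grip in N (left out, the last holds). Time passes only in rows, so rows that repeat a pose let the fingers close. It gives the time, the measured TCP pose, the force and the opening at its end, in the units of the state.
- read_state(): the state, without advancing time (a new reading comes with each control period).
- optics.capture(name): name is "scene" or "top" or "wrist"; returns a dict with "frame" (480x640x3 uint8, red, green, blue), "depth" (480x640 float32, m along the optical axis (not along the pixel's ray), 0 where there is no reading), "vertical_fov" (degrees; the focal length in pixels is half the picture's height over the tangent of half this angle, whatever the lens; pixels are square), "cx", "cy" (the principal point, pixels), "pose" (4x4, takes a point from camera to world coordinates); the wrist camera has in their place "hand_eye" (4x4, takes a point from camera to tool coordinates, whose origin is the TCP and whose axes are the tool frame's). Camera axes: x right, y down, z forward; pixel columns grow to the right and rows downward; lengths in m; the calibration is good to about 2 mm. A picture is of the moment at which its call begins: read the wrist's pose just before it.
- order.sign_off(): hands the job in, once; it reports no verdict.
The state is a dict: "time_s": time; "joints": joint angles; "dq": joint speeds; "tau": joint torques, N m; "ee_pos": TCP position; "tool_rot": TCP orientation; "force": force on the tool from outside, world axes, zero at the start; "ft_torque": the same for the moment, N m; "finger_gap": finger opening in m.
Only numpy, scipy, OpenCV 4.12 (cv2) and the standard library are available. Lean on these libraries where they do the work, as an engineer would, in place of code of your own. Each camera call takes 0.05 s, during which the arm holds its last target.

## Working session

There is one attempt and no reset: what is moved stays moved. The work goes in short steps, Python scripts to look and compute and a tool call to move; the robot and the scene stay as the last step left them, time stands still between calls to the robot, and variables do not carry over. Pictures are saved under pics/ and viewed, and the job is handed in when it is done.

Besides the shell and the picture viewer there is one more tool, called after ">>>" by a JSON object that holds its "fn" and its "kwargs". play_rows: Moves the arm, as the interface text tells. Its arguments: {"type":"object","properties":{"moves":{"type":"array"},"jaw":{"type":"number"},"grip_force":{"type":"number"}},"required":["moves"]}

```bash
ls; mkdir -p pics; python3 - <<'E'
from rig import read_state, optics, order
import cv2
s=read_state();print(s)
for n in ["scene","top","wrist"]:
    d=optics.capture(n); cv2.imwrite(f"pics/{n}0.png",d["frame"][:,:,::-1])
    print(n,d["vertical_fov"],d["cx"],d["cy"],d.get("pose",d.get("hand_eye")))
E
```

```text
pics
{'time_s': 0.0, 'joints': array([-1.35280440e+00,  2.59340410e-01,  1.53607477e+00,  1.33368484e-05,
        1.34800802e+00, -2.02819386e-01]), 'dq': array([ 0.00129863, -0.00031092,  0.00046505, -0.00028766,  0.00079823,
       -0.00155805]), 'tau': array([ 3.59190046e-03, -4.37300920e+01, -2.83999783e+01,  7.22442102e-02,
        4.11238836e-02, -1.32330920e-04]), 'ee_pos': array([ 0.22457089, -0.50146395,  0.21782245]), 'tool_rot': array([-1.57258673e+00,  3.81465305e-04, -2.72078464e+00]), 'force': array([-0.0559909 ,  0.07520141,  0.06495841]), 'ft_torque': array([0.03130016, 0.00871213, 0.02565996]), 'finger_gap': 0.09304393247761067}
scene 50.02969596169092 308.8258213628044 244.58152261797318 [[ 0.72953614 -0.28005334  0.62397688 -0.17496349]
 [-0.68359533 -0.32762655  0.65219497 -0.80269001]
 [ 0.02178201 -0.90234748 -0.43045856  0.56099433]
 [ 0.          0.          0.          1.        ]]
top 52.32116489611548 316.67706388509544 245.75829956097124 [[ 2.62350731e-02 -9.93983676e-01  1.06339897e-01  4.35093732e-01]
 [-9.99653671e-01 -2.63057503e-02  7.38206185e-04 -5.86573535e-02]
 [ 2.06358588e-03 -1.06322435e-01 -9.94329564e-01  1.09431998e+00]
 [ 0.00000000e+00  0.00000000e+00  0.00000000e+00  1.00000000e+00]]
wrist 65.36248793320247 321.0414683318613 242.73999100058472 [[ 2.09974141e-04  9.64830919e-01  2.62871172e-01 -7.39562817e-02]
 [-6.11943889e-04 -2.62871005e-01  9.64830794e-01 -1.65452967e-01]
 [ 9.99999791e-01 -3.63451924e-04  5.35226272e-04  4.47289330e-04]
 [ 0.00000000e+00  0.00000000e+00  0.00000000e+00  1.00000000e+00]]
```

View pics/top0.png

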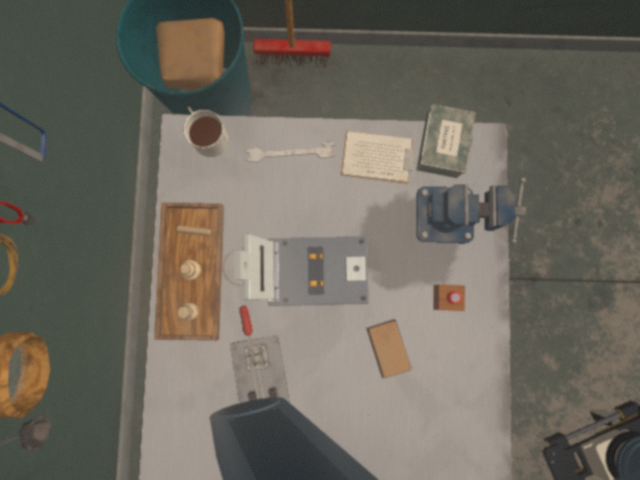

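View pics/scene0.png

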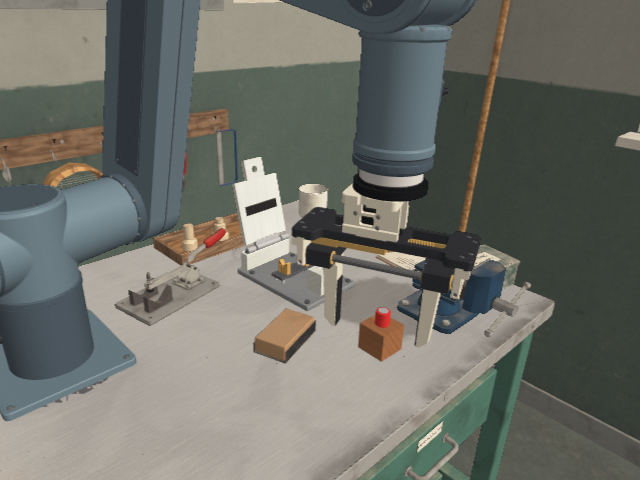

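View pics/wrist0.png

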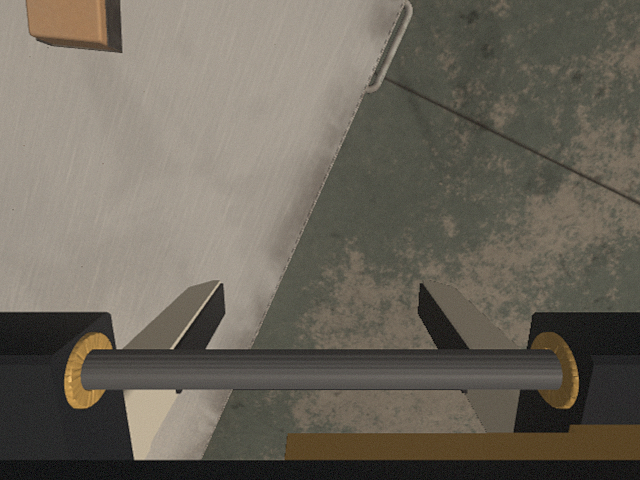

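```bash
cat > h.py <<'E'
import numpy as np, cv2
from scipy.spatial.transform import Rotation as R
from rig import read_state, optics, order
def K(d):
    f=240/np.tan(np.radians(d["vertical_fov"]/2)); return f,d["cx"],d["cy"]
def tool(s):
    T=np.eye(4);T[:3,:3]=R.from_euler('xyz',s["tool_rot"]).as_matrix();T[:3,3]=s["ee_pos"];return T
def cap(n):
    s=read_state(); d=optics.capture(n)
    d["T"]=d["pose"] if "pose" in d else tool(s)@d["hand_eye"]
    f,cx,cy=K(d); v,u=np.mgrid[:480,:640]; z=d["depth"]
    P=np.stack([(u-cx)/f*z,(v-cy)/f*z,z],-1)@d["T"][:3,:3].T+d["T"][:3,3]
    P[z==0]=np.nan; d["P"]=P; return d
def onplane(d,u,v,h):
    f,cx,cy=K(d); r=d["T"][:3,:3]@np.array([(u-cx)/f,(v-cy)/f,1]);o=d["T"][:3,3]
    return o+r*(h-o[2])/r[2]
def save(d,name,roi=None,k=1):
    im=d["frame"][:,:,::-1]
    if roi: a,b,c,e=roi; im=im[b:e,a:c]
    cv2.imwrite("pics/"+name,cv2.resize(im,None,fx=k,fy=k,interpolation=cv2.INTER_CUBIC))
def toolmove(T,Tt):
    "shift cm + rotvec from tool pose T to Tt"
    D=np.linalg.inv(T)@Tt; return D[:3,3]*100, R.from_matrix(D[:3,:3]).as_rotvec()
E
python3 - <<'E'
from h import *
d=cap("top"); np.save("top0.npy",d["P"]); 
import pickle; pickle.dump(d,open("top0.pkl","wb"))
save(d,"topz.png",(150,190,480,350),2.4)
for u,v in [(195,231),(190,268),(187,312),(316,270),(356,268),(455,297),(300,290),(230,150+150),(262,240),(262,290),(380,320)]:
    print(u,v,d["P"][v,u].round(4))
P=d["P"]
def comp(m,n):
    k,l,st,c=cv2.connectedComponentsWithStats(m.astype(np.uint8))
    for i in range(1,k):
        if st[i,4]>8: 
            q=P[l==i]; print(n,st[i],np.nanmean(q,0).round(4),np.nanmax(q[:,2]).round(4),c[i])
hsv=cv2.cvtColor(d["frame"],cv2.COLOR_RGB2HSV)
red=((hsv[...,0]<6)|(hsv[...,0]>174))&(hsv[...,1]>160)&(hsv[...,2]>100)
comp(red,"red")
E
```

```text
195 231 [0.5754 0.2121 0.0226]
190 268 [0.4915 0.2101 0.0556]
187 312 [0.399  0.2091 0.065 ]
316 270 [ 0.4961 -0.0578  0.0246]
356 268 [ 0.5034 -0.1462  0.014 ]
455 297 [ 0.4447 -0.3466  0.0792]
300 290 [ 0.4517 -0.0236  0.0118]
230 300 [ 0.4257  0.1321 -0.0017]
262 240 [0.5459 0.05   0.1383]
262 290 [0.4478 0.0462 0.1388]
380 320 [ 0.3902 -0.203  -0.0033]
red [254  39  76  15 812] [ 1.3959  0.0535 -0.6918] -0.678 [293.15763547  45.99014778]
red [  0 202  23  21 131] [0.5908 0.5715 0.0973] 0.1419 [ 12.2519084  214.07633588]
```

View pics/topz.png

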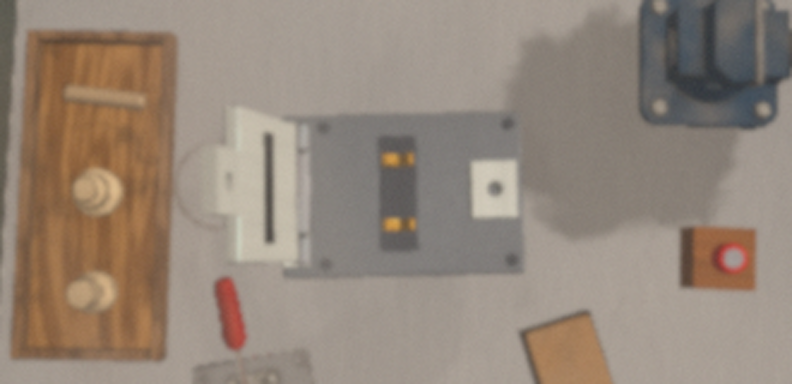

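```bash
python3 - <<'E'
from h import *
import pickle; d=pickle.load(open("top0.pkl","rb"))
z=lambda u,v,h:onplane(d,150+u/2.4,190+v/2.4,h).round(4)
print("rod",z(66,92,.016),z(145,101,.016),z(105,97,.018))
print("V",z(397,159,.05),z(397,224,.05))
print("hole",z(495,188,.06)); print("knob",z(733,258,.079))
print("corners",z(521,112,.012),z(521,270,.012),z(286,275,.012),z(286,117,.012))
print("tray",z(27,33,.028),z(175,33,.028),z(165,358,.028),z(13,356,.028))
# lid plane fit
P=d["P"]; m=(P[...,2]>.075)&(P[...,0]>.4)&(P[...,0]<.6)&(P[...,1]>0.03)&(P[...,1]<.16)
q=P[m]; print(len(q)); c=q.mean(0);w=np.linalg.svd(q-c,full_matrices=False)[2]; print(c,w[2],q.min(0),q.max(0))
m=(P[...,2]>.058)&(P[...,1]<-.3)&(P[...,1]>-.4)&(P[...,0]>.4)&(P[...,0]<.5)
print(P[m].mean(0),P[m].min(0),P[m].max(0))
E
```

```text
rod [0.5812 0.253  0.016 ] [0.5748 0.1793 0.016 ] [0.5772 0.2161 0.018 ]
V [ 0.5241 -0.0558  0.05  ] [ 0.4662 -0.0573  0.05  ]
hole [ 0.4998 -0.143   0.06  ]
knob [ 0.4437 -0.3475  0.079 ]
corners [ 0.5742 -0.1698  0.012 ] [ 0.4282 -0.1721  0.012 ] [0.418  0.0432 0.012 ] [0.5638 0.0485 0.012 ]
tray [0.6335 0.2885 0.028 ] [0.6372 0.1521 0.028 ] [0.3417 0.1473 0.028 ] [0.3399 0.2834 0.028 ]
2183
[0.48727075 0.05741037 0.16649758] [-0.07278338 -0.97129949  0.22645063] [0.40065169 0.03002176 0.07503006] [0.55075815 0.09692904 0.25023643]
[ 0.44463492 -0.34423913  0.07681844] [ 0.43219406 -0.35749787  0.05868231] [ 0.45718458 -0.3335906   0.08230877]
```

```bash
cat >> h.py <<'E'
def pose(p,yaw,tilt=None):
    T=np.eye(4);M=R.from_euler('xyz',[-np.pi/2,0,yaw])
    if tilt is not None: M=R.from_rotvec(tilt)*M
    T[:3,:3]=M.as_matrix();T[:3,3]=p;return T
def go(p,yaw,tilt=None):
    s=read_state(); a,b=toolmove(tool(s),pose(p,yaw,tilt)); print("d cm",a.round(2),"w",b.round(3),"rows",round(max(np.linalg.norm(a)/6.25,np.degrees(np.linalg.norm(b))/10.7),1))
E
python3 - <<'E'
from h import *
go([.45,-.26,.40],-1.63)
E
```

```text
d cm [-30.45 -18.16 -12.87] w [ 1.000e-03 -1.091e+00 -1.000e-03] rows 6.0
```

>>> {"fn": "play_rows", "kwargs": {"moves": [{"dx": -5,"dy": -3.5,"dz": -2,"wy": -0.17},{"dx": -10,"dy": -7,"dz": -4,"wy": -0.34},{"dx": -15,"dy": -10,"dz": -6,"wy": -0.52},{"dx": -20,"dy": -13,"dz": -8,"wy": -0.7},{"dx": -25,"dy": -16,"dz": -10.5,"wy": -0.88}]}}

```text
$.moves[0]: bad value
```

```bash
python3 - <<'E'
from h import *
print(read_state()["ee_pos"],read_state()["tool_rot"],read_state()["dq"].round(3)); go([.45,-.26,.40],-1.63)
E
```

```text
[ 0.22461766 -0.50171417  0.21815402] [-1.57183098e+00  2.07647354e-04 -2.72077778e+00] [ 0.    -0.003 -0.003  0.001 -0.001  0.001]
d cm [-30.45 -18.16 -12.87] w [ 1.000e-03 -1.091e+00 -1.000e-03] rows 6.0
```

>>> {"fn": "play_rows", "kwargs": {"moves": [{"dx": -5,"dy": -3.5,"dz": -2,"wx": 0,"wy": -0.17,"wz": 0},{"dx": -10,"dy": -7,"dz": -4,"wx": 0,"wy": -0.34,"wz": 0},{"dx": -15,"dy": -10,"dz": -6,"wx": 0,"wy": -0.52,"wz": 0},{"dx": -20,"dy": -13,"dz": -8,"wx": 0,"wy": -0.7,"wz": 0},{"dx": -25,"dy": -16,"dz": -10.5,"wx": 0,"wy": -0.88,"wz": 0}]}}

```text
time_s: 0.82
ee_pos: [0.4095, -0.3044, 0.3783]
tool_rot: [-1.571, 0.0, -1.835]
force: [1.2, 0.4, 0.9]
finger_gap: 0.0933
```

```bash
python3 - <<'E'
from h import *
print(read_state()["ee_pos"],read_state()["tool_rot"],read_state()["dq"].round(3)); go([.45,-.26,.40],-1.63)
E
```

```text
[ 0.40949299 -0.30444853  0.37826288] [-1.57061175e+00  1.64385279e-06 -1.83505998e+00] [ 0.865 -0.022 -0.519  0.001  0.545 -0.575]
d cm [-5.35 -2.17  2.75] w [-0.    -0.205  0.   ] rows 1.1
```

>>> {"fn": "play_rows", "kwargs": {"moves": [{"dx": -5,"dy": -2.2,"dz": 2.5,"wx": 0,"wy": -0.17,"wz": 0},{"dx": -5,"dy": -2.2,"dz": 2.5,"wx": 0,"wy": -0.2,"wz": 0},{"dx": -5,"dy": -2.2,"dz": 2.5,"wx": 0,"wy": -0.2,"wz": 0},{"dx": -5,"dy": -2.2,"dz": 2.5,"wx": 0,"wy": -0.2,"wz": 0}]}}

```text
time_s: 1.32
ee_pos: [0.445, -0.2652, 0.3984]
tool_rot: [-1.572, 0.001, -1.644]
force: [-1.0, -0.4, -0.8]
finger_gap: 0.0932
```

```bash
python3 - <<'E'
from h import *
import pickle
print(read_state()["ee_pos"],read_state()["tool_rot"],read_state()["dq"].round(3))
d=cap("wrist");pickle.dump(d,open("w1.pkl","wb")); save(d,"w1.png")
E
```

```text
[ 0.44498592 -0.26520274  0.3983704 ] [-1.57249664e+00  9.13638589e-04 -1.64368375e+00] [-0.008  0.001 -0.003  0.001  0.002 -0.002]
```

View pics/w1.png

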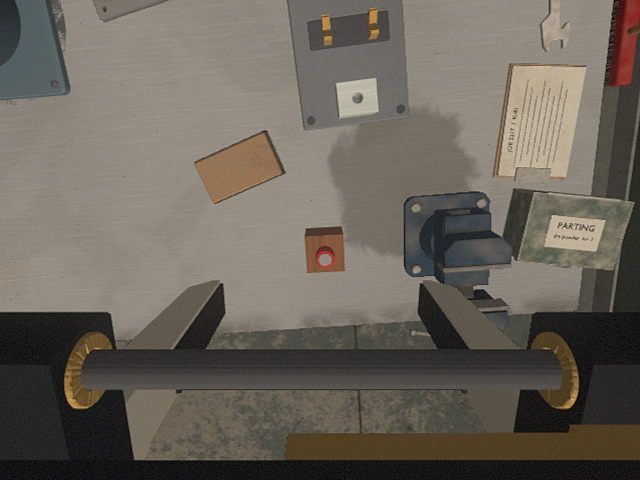

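```bash
python3 - <<'E'
from h import *
import pickle; d=pickle.load(open("w1.pkl","rb"))
save(d,"w1a.png",(280,0,440,140),5); save(d,"w1b.png",(290,215,370,285),8)
P=d["P"]
for u,v in [(358,85),(310,100),(325,260),(325,238),(300,55),(200,250)]: print(u,v,P[v,u].round(4))
E
```

```text
358 85 [ 0.502  -0.1284  0.0597]
310 100 [ 0.4395 -0.1366  0.0107]
325 260 [ 0.4449 -0.3482  0.0805]
325 238 [ 0.4468 -0.3248  0.0521]
300 55 [ 0.4306 -0.0788  0.0107]
200 250 [ 0.248  -0.3442 -0.0028]
```

View pics/w1a.png

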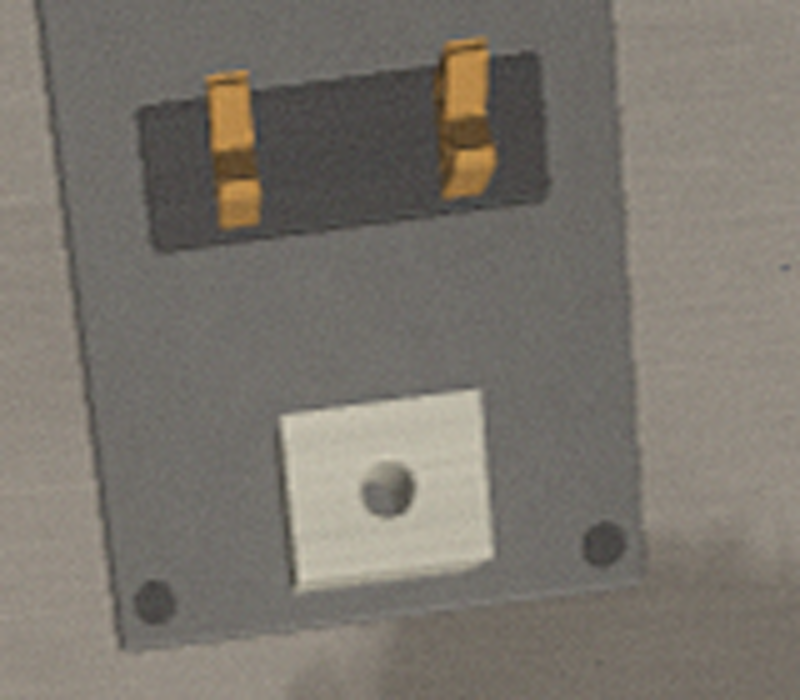

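View pics/w1b.png

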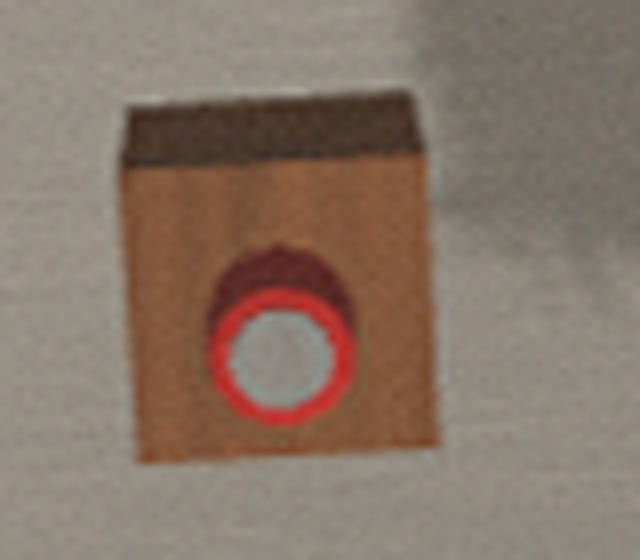

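```bash
python3 - <<'E'
from h import *
import pickle; d=pickle.load(open("w1.pkl","rb"))
a=lambda u,v,h:onplane(d,280+u/5,v/5,h)
hole=a(388,489,.06); V1=a(237,162,.047);V2=a(467,133,.047)
print("hole",hole,"V",V1,V2,(V1+V2)/2, "yaw",np.arctan2(*(V2-V1)[1::-1]),np.linalg.norm(V2-V1))
c=(V1+V2)/2; q=(c-hole)[:2]; print("yaw hv",np.arctan2(-q[0],q[1]),np.linalg.norm(q))
b1=a(120,650,.012);b2=a(643,580,.012);t1=a(40,3,.012); print("plate",b1,b2,np.arctan2(*(b2-b1)[1::-1]),np.linalg.norm(b2-b1),np.arctan2(-(t1-b1)[0],(t1-b1)[1]))
p1=a(280,415,.06);p2=a(481,390,.06);print("post",np.arctan2(*(p2-p1)[1::-1]),np.linalg.norm(p2-p1))
print("knob",onplane(d,290+282/8,215+356/8,.079))
E
```

```text
hole [ 0.50075335 -0.14342981  0.06      ] V [ 0.46822707 -0.06330649  0.047     ] [ 0.52542487 -0.06106065  0.047     ] [ 0.49682597 -0.06218357  0.047     ] yaw 0.039244255848390225 0.057241870744473504
yaw hv 0.048301617925849104 0.0813411018146455
plate [ 0.42784103 -0.17579998  0.012     ] [ 0.57540817 -0.16780331  0.012     ] 0.054137103383736576 0.1477836507916468 0.043540712393825856
post 0.04170977858472146 0.05036550942114305
knob [ 0.44527198 -0.34802196  0.079     ]
```

```bash
python3 - <<'E'
from h import *
go([.578,.216,.36],-1.658)
E
```

```text
d cm [-48.97   3.88   9.76] w [ 0.002  0.014 -0.001] rows 8.0
```

>>> {"fn": "play_rows", "kwargs": {"moves": [{"dx": -6,"dy": 0,"dz": 1.2,"wx": 0,"wy": 0,"wz": 0},{"dx": -12,"dy": 0,"dz": 2.4,"wx": 0,"wy": 0,"wz": 0},{"dx": -18,"dy": 0,"dz": 3.6,"wx": 0,"wy": 0,"wz": 0},{"dx": -24,"dy": 0,"dz": 4.8,"wx": 0,"wy": 0,"wz": 0},{"dx": -30,"dy": 0,"dz": 6,"wx": 0,"wy": 0,"wz": 0}]}}

```text
time_s: 2.0
ee_pos: [0.5269, 0.0312, 0.399]
tool_rot: [-1.571, -0.0, -1.644]
force: [2.0, -1.0, -0.0]
finger_gap: 0.0928
```

>>> {"fn": "play_rows", "kwargs": {"moves": [{"dx": -6,"dy": 0,"dz": 1.2,"wx": 0,"wy": 0,"wz": 0},{"dx": -12,"dy": 2,"dz": 2.4,"wx": 0,"wy": 0,"wz": 0},{"dx": -19,"dy": 7,"dz": 3.7,"wx": 0,"wy": 0.014,"wz": 0},{"dx": -19,"dy": 13,"dz": 3.7,"wx": 0,"wy": 0.014,"wz": 0},{"dx": -19,"dy": 16,"dz": 3.7,"wx": 0,"wy": 0.014,"wz": 0}], "jaw": 4.5}}

```text
time_s: 2.62
ee_pos: [0.5763, 0.2177, 0.2358]
tool_rot: [-1.574, -0.001, -1.655]
force: [-0.3, -1.5, -0.4]
finger_gap: 0.0478
```

>>> {"fn": "play_rows", "kwargs": {"moves": [{"dx": 0,"dy": 0,"dz": 0,"wx": 0,"wy": 0,"wz": 0},{"dx": 0,"dy": 0,"dz": 0,"wx": 0,"wy": 0,"wz": 0}]}}

```text
time_s: 2.88
ee_pos: [0.5782, 0.2167, 0.2412]
tool_rot: [-1.569, 0.0, -1.657]
force: [-0.3, -0.1, 0.7]
finger_gap: 0.045
```

```bash
python3 - <<'E'
from h import *
import pickle
print(read_state()["ee_pos"],read_state()["tool_rot"],read_state()["dq"].round(3))
d=cap("wrist");pickle.dump(d,open("w2.pkl","wb")); save(d,"w2.png")
E
```

```text
[0.5781706  0.21669309 0.24122182] [-1.56861599e+00  4.50555560e-04 -1.65663321e+00] [ 0.001 -0.023 -0.027 -0.    -0.004  0.   ]
```

View pics/w2.png

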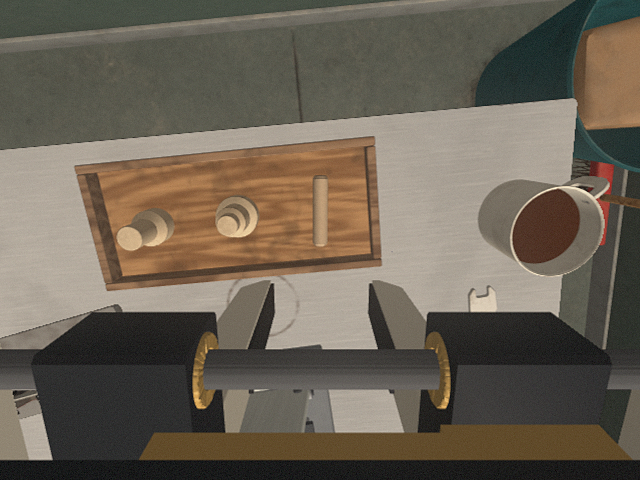

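```bash
python3 - <<'E'
from h import *
import pickle; d=pickle.load(open("w2.pkl","rb"))
save(d,"w2a.png",(280,160,360,260),6)
hsv=d["frame"].astype(int)
P=d["P"]; m=np.zeros((480,640),bool); m[170:255,300:345]=True
m&=(P[...,2]>.012)&(P[...,2]<.03)
v,u=np.nonzero(m); q=P[m]; print(len(q),q.min(0),q.max(0),u.min(),u.max(),v.min(),v.max())
print(cv2.minAreaRect(q[:,:2].astype(np.float32)*1000))
k=q[q[:,2]>.0185]; c=k.mean(0); w=np.linalg.svd(k[:,:2]-c[:2],full_matrices=False)[2][0]; print(c,np.arctan2(w[0],w[1]))
E
```

```text
1048 [0.5684489  0.1804787  0.01214627] [0.58917738 0.25573509 0.0232741 ] 313 327 175 245
((579.0531616210938, 218.12164306640625), (74.60796356201172, 15.17159366607666), 84.77591705322266)
[0.57891955 0.21942247 0.02052037] -3.0517765631824663
```

View pics/w2a.png

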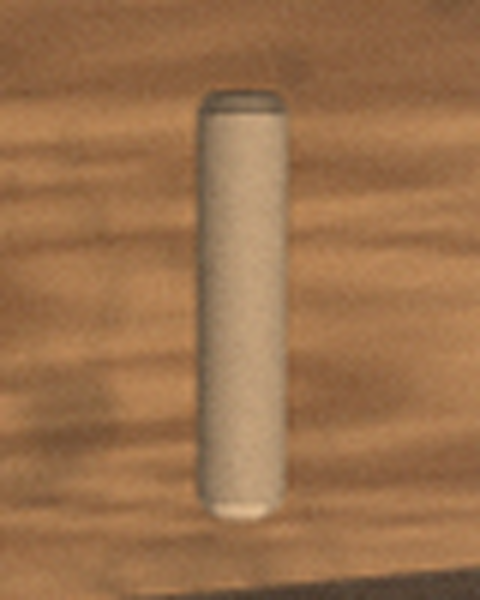

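```bash
python3 - <<'E'
from h import *
go([.579,.218,.010],-1.661)
E
```

```text
d cm [-0.09 23.21 -0.06] w [-0.004  0.005 -0.001] rows 3.7
```

>>> {"fn": "play_rows", "kwargs": {"moves": [{"dx": -0.1,"dy": 6,"dz": 0.1,"wx": 0,"wy": 0,"wz": 0},{"dx": -0.1,"dy": 12,"dz": 0.1,"wx": 0,"wy": 0,"wz": 0},{"dx": -0.1,"dy": 17,"dz": 0.1,"wx": 0,"wy": 0,"wz": 0},{"dx": -0.1,"dy": 19.5,"dz": 0.1,"wx": 0,"wy": 0,"wz": 0},{"dx": -0.1,"dy": 21,"dz": 0.1,"wx": 0,"wy": 0,"wz": 0}]}}

```text
time_s: 3.55
ee_pos: [0.5796, 0.2182, 0.0302]
tool_rot: [-1.568, 0.001, -1.656]
force: [-0.0, -0.5, 0.4]
finger_gap: 0.0448
```

>>> {"fn": "play_rows", "kwargs": {"moves": [{"dx": 0,"dy": 0.8,"dz": 0,"wx": 0,"wy": 0,"wz": 0},{"dx": 0,"dy": 1.5,"dz": 0,"wx": 0,"wy": 0,"wz": 0},{"dx": 0,"dy": 2,"dz": 0,"wx": 0,"wy": 0,"wz": 0},{"dx": 0,"dy": 2,"dz": 0,"wx": 0,"wy": 0,"wz": 0},{"dx": 0,"dy": 2,"dz": 0,"wx": 0,"wy": 0,"wz": 0}]}}

```text
time_s: 4.18
ee_pos: [0.5783, 0.2187, 0.0098]
tool_rot: [-1.57, 0.0, -1.655]
force: [-0.6, -0.3, 0.5]
finger_gap: 0.0453
```

```bash
python3 - <<'E'
from h import *
go([.579,.218,.010],-1.661)
E
```

```text
d cm [ 0.06 -0.02  0.07] w [-0.001  0.006 -0.   ] rows 0.0
```

Close, lift.

>>> {"fn": "play_rows", "kwargs": {"moves": [{"dx": 0,"dy": 0,"dz": 0,"wx": 0,"wy": 0,"wz": 0},{"dx": 0,"dy": 0,"dz": 0,"wx": 0,"wy": 0,"wz": 0},{"dx": 0,"dy": 0,"dz": 0,"wx": 0,"wy": 0,"wz": 0},{"dx": 0,"dy": 0,"dz": 0,"wx": 0,"wy": 0,"wz": 0},{"dx": 0,"dy": 0,"dz": 0,"wx": 0,"wy": 0,"wz": 0}], "jaw": 0.8, "grip_force": 25}}

```text
time_s: 4.8
ee_pos: [0.578, 0.2186, 0.0094]
tool_rot: [-1.571, -0.0, -1.655]
force: [-0.3, 0.1, 0.4]
finger_gap: 0.015
```

>>> {"fn": "play_rows", "kwargs": {"moves": [{"dx": 0,"dy": -1,"dz": 0,"wx": 0,"wy": 0,"wz": 0},{"dx": 0,"dy": -3,"dz": 0,"wx": 0,"wy": 0,"wz": 0},{"dx": 0,"dy": -7,"dz": 0,"wx": 0,"wy": 0,"wz": 0},{"dx": 0,"dy": -12,"dz": 0,"wx": 0,"wy": 0,"wz": 0},{"dx": 0,"dy": -18,"dz": 0,"wx": 0,"wy": 0,"wz": 0}]}}

```text
time_s: 5.42
ee_pos: [0.5773, 0.2184, 0.1908]
tool_rot: [-1.572, -0.0, -1.655]
force: [1.1, 0.5, 0.0]
finger_gap: 0.0151
```

```bash
cat >> h.py <<'E'
def path(wps):
    T=tool(read_state())
    for p,yaw,t in wps:
        a,b=toolmove(T,pose(p,yaw,t)); print("d",a.round(2),"w",b.round(3))
def tl(f,y=.045): return np.array([np.cos(y),np.sin(y),0])*f
E
python3 - <<'E'
from h import *
path([([.577,.218,.25],-1.8,tl(0)),([.57,.19,.31],-1.97,tl(0.05)),([.56,.15,.35],-2.14,tl(.1)),([.54,.10,.37],-2.31,tl(.15)),([.53,.05,.37],-2.48,tl(.2)),
([.52,0,.35],-2.65,tl(.23)),([.51,-.05,.32],-2.82,tl(.26)),([.5,-.065,.26],-2.98,tl(.3)),([.4965,-.07,.20],-3.096,tl(.3))])
E
```

```text
d [ 0.05 -5.92 -0.03] w [0.002 0.145 0.001]
d [  2.9  -11.92  -0.5 ] w [-0.013  0.315  0.049]
d [  6.97 -15.92  -1.17] w [-0.035  0.485  0.095]
d [ 12.12 -17.91  -2.75] w [-0.066  0.654  0.138]
d [ 17.19 -17.91  -3.32] w [-0.105  0.822  0.177]
d [ 22.25 -15.91  -3.9 ] w [-0.139  0.99   0.195]
d [ 27.32 -12.91  -4.47] w [-0.179  1.158  0.21 ]
d [28.89 -6.9  -5.33] w [-0.229  1.314  0.228]
d [29.42 -0.9  -5.63] w [-0.245  1.429  0.218]
```

>>> {"fn": "play_rows", "kwargs": {"moves": [{"dx": 0,"dy": -6,"dz": 0,"wx": 0,"wy": 0.145,"wz": 0},{"dx": 2.9,"dy": -12,"dz": -0.5,"wx": -0.013,"wy": 0.315,"wz": 0.049},{"dx": 7,"dy": -16,"dz": -1.2,"wx": -0.035,"wy": 0.485,"wz": 0.095},{"dx": 12,"dy": -18,"dz": -2.7,"wx": -0.066,"wy": 0.654,"wz": 0.138},{"dx": 17,"dy": -18,"dz": -3.3,"wx": -0.105,"wy": 0.822,"wz": 0.177}]}}

```text
time_s: 6.05
ee_pos: [0.5305, 0.0509, 0.3728]
tool_rot: [-1.731, 0.12, -2.493]
force: [1.1, -1.3, -0.4]
finger_gap: 0.0152
```

```bash
python3 - <<'E'
from h import *
print(read_state()["ee_pos"])
path([([.52,0,.35],-2.65,tl(.23)),([.51,-.05,.32],-2.82,tl(.26)),([.5,-.065,.26],-2.98,tl(.3)),([.4965,-.07,.20],-3.096,tl(.3))])
E
```

```text
[0.53052635 0.05090723 0.37282453]
d [4.16 1.23 3.66] w [-0.03   0.167  0.009]
d [8.31 3.18 7.4 ] w [-0.058  0.337  0.02 ]
d [10.72  8.76  8.91] w [-0.097  0.497  0.03 ]
d [12.02 14.54 10.03] w [-0.099  0.613  0.024]
```

>>> {"fn": "play_rows", "kwargs": {"moves": [{"dx": 4.1,"dy": 1.2,"dz": 3.7,"wx": -0.03,"wy": 0.167,"wz": 0.009},{"dx": 8.3,"dy": 3.2,"dz": 7.4,"wx": -0.058,"wy": 0.337,"wz": 0.02},{"dx": 10.7,"dy": 8.8,"dz": 8.9,"wx": -0.097,"wy": 0.497,"wz": 0.03},{"dx": 12,"dy": 14.5,"dz": 10,"wx": -0.099,"wy": 0.613,"wz": 0.024},{"dx": 12,"dy": 14.5,"dz": 10,"wx": -0.099,"wy": 0.613,"wz": 0.024}]}}

```text
time_s: 6.68
ee_pos: [0.4935, -0.068, 0.1944]
tool_rot: [-1.876, -0.012, -3.092]
force: [0.2, -0.6, 0.6]
finger_gap: 0.015
```

>>> {"fn": "play_rows", "kwargs": {"moves": [{"dx": 0,"dy": 0,"dz": 0,"wx": 0,"wy": 0,"wz": 0},{"dx": 0,"dy": 0,"dz": 0,"wx": 0,"wy": 0,"wz": 0}]}}

```text
time_s: 6.92
ee_pos: [0.4983, -0.0692, 0.2002]
tool_rot: [-1.868, 0.0, -3.089]
force: [0.3, -1.3, 0.3]
finger_gap: 0.0154
```

```bash
python3 - <<'E'
from h import *
print(read_state()["ee_pos"],read_state()["dq"].round(2),read_state()["joints"].round(2))
d=cap("wrist");save(d,"w3.png"); d=cap("scene");save(d,"s3.png",(150,80,470,320),2.4)
path([([.4965,-.0575,.11],-3.096,tl(.3)),([.4965,-.0575,.054],-3.096,tl(.3))])
E
```

```text
[ 0.49834638 -0.06920365  0.20015901] [ 0.    0.    0.01 -0.   -0.01  0.  ] [-0.55  0.26  1.63  0.25  1.43  0.92]
d [0.06 8.88 1.52] w [-0.002  0.006  0.003]
d [ 0.05 14.24  3.16] w [-0.002  0.006  0.003]
```

View pics/w3.png

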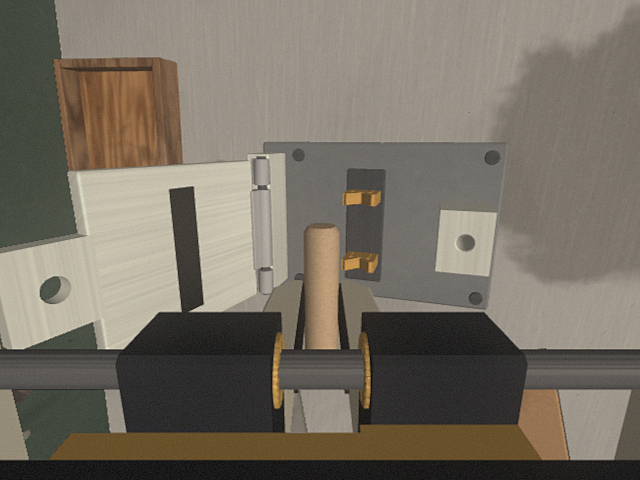

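View pics/s3.png

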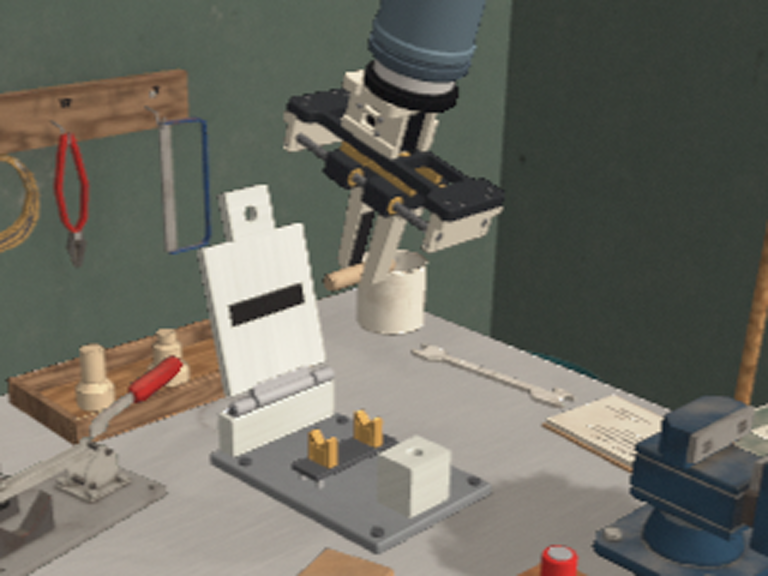

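```bash
python3 - <<'E'
from h import *
d=cap("wrist"); save(d,"w3a.png",(330,180,510,310),4)
print(onplane(d,465.5,243,.06))
P=d["P"]
for v in (224,232,245,270): print(v,P[v,322].round(4))
E
```

```text
[ 0.49980696 -0.14258533  0.06      ]
224 [ 0.536  -0.0682  0.2009]
232 [ 0.5346 -0.0708  0.2093]
245 [ 0.5291 -0.0713  0.2102]
270 [ 0.5179 -0.072   0.2104]
```

View pics/w3a.png

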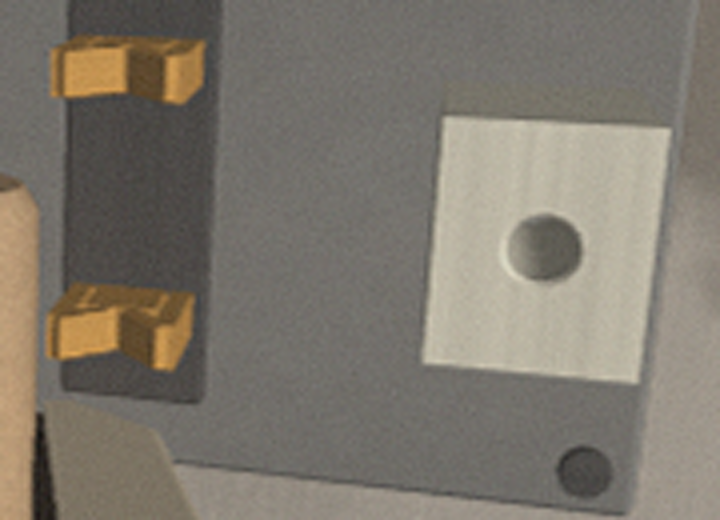

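```bash
python3 - <<'E'
from h import *
path([([.4968,-.0565,.15],-3.096,tl(.3)),([.4968,-.0565,.10],-3.096,tl(.3)),([.4968,-.0565,.075],-3.096,tl(.3)),([.4968,-.0565,.06],-3.096,tl(.3)),([.4968,-.0565,.055],-3.096,tl(.3))])
E
```

```text
d [-0.01  5.04  0.25] w [-0.002  0.005  0.004]
d [-0.01  9.82  1.72] w [-0.002  0.005  0.004]
d [-0.02 12.21  2.46] w [-0.002  0.005  0.004]
d [-0.02 13.65  2.9 ] w [-0.002  0.005  0.004]
d [-0.02 14.12  3.04] w [-0.002  0.005  0.004]
```

>>> {"fn": "play_rows", "kwargs": {"moves": [{"dx": 0,"dy": 5,"dz": 0.25,"wx": 0,"wy": 0,"wz": 0},{"dx": 0,"dy": 9.8,"dz": 1.7,"wx": 0,"wy": 0.005,"wz": 0},{"dx": 0,"dy": 12.2,"dz": 2.45,"wx": 0,"wy": 0.005,"wz": 0},{"dx": 0,"dy": 13.2,"dz": 2.75,"wx": 0,"wy": 0.005,"wz": 0},{"dx": 0,"dy": 13.2,"dz": 2.75,"wx": 0,"wy": 0.005,"wz": 0}]}}

```text
time_s: 7.7
ee_pos: [0.4956, -0.0562, 0.0633]
tool_rot: [-1.871, -0.006, -3.096]
force: [-0.1, -0.3, -1.5]
finger_gap: 0.0151
```

>>> {"fn": "play_rows", "kwargs": {"moves": [{"dx": 0,"dy": 0.5,"dz": 0.15,"wx": 0,"wy": 0,"wz": 0},{"dx": 0,"dy": 0.9,"dz": 0.27,"wx": 0,"wy": 0,"wz": 0},{"dx": 0,"dy": 0.9,"dz": 0.27,"wx": 0,"wy": 0,"wz": 0}]}}

```text
time_s: 8.07
ee_pos: [0.4951, -0.0561, 0.0537]
tool_rot: [-1.871, -0.006, -3.096]
force: [0.6, 0.6, -0.6]
finger_gap: 0.0151
```

```bash
python3 - <<'E'
from h import *
print(read_state()["ee_pos"],read_state()["force"].round(2))
d=cap("wrist");save(d,"w4.png"); d=cap("scene");save(d,"s4.png",(230,200,390,320),4)
E
```

```text
[ 0.49514248 -0.05612619  0.05374206] [ 0.58  0.61 -0.58]
```

View pics/w4.png

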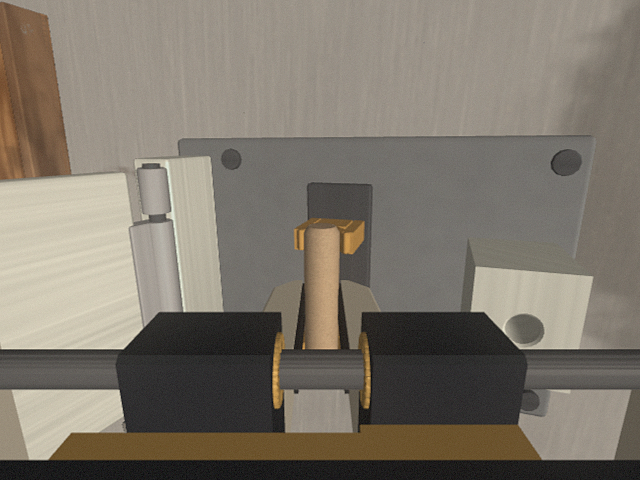

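View pics/s4.png

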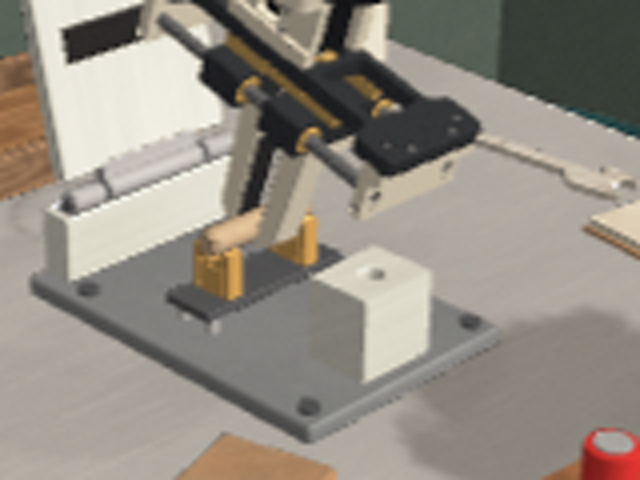

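>>> {"fn": "play_rows", "kwargs": {"moves": [{"dx": 0,"dy": 0.1,"dz": 0.03,"wx": 0,"wy": 0,"wz": 0},{"dx": 0,"dy": 0.2,"dz": 0.06,"wx": 0,"wy": 0,"wz": 0},{"dx": 0,"dy": 0.2,"dz": 0.06,"wx": 0,"wy": 0,"wz": 0}]}}

```text
time_s: 8.55
ee_pos: [0.4953, -0.056, 0.052]
tool_rot: [-1.871, -0.006, -3.096]
force: [-0.6, 1.1, 5.5]
finger_gap: 0.0152
```

>>> {"fn": "play_rows", "kwargs": {"moves": [{"dx": 0,"dy": 0,"dz": 0,"wx": 0,"wy": 0,"wz": 0},{"dx": 0,"dy": 0,"dz": 0,"wx": 0,"wy": 0,"wz": 0},{"dx": 0,"dy": 0,"dz": 0,"wx": 0,"wy": 0,"wz": 0}], "jaw": 3.6}}

```text
time_s: 8.93
ee_pos: [0.4951, -0.0562, 0.0513]
tool_rot: [-1.871, -0.006, -3.096]
force: [0.2, 0.2, 0.7]
finger_gap: 0.0355
```

```bash
python3 - <<'E'
from h import *
print(read_state()["ee_pos"],read_state()["force"].round(2))
d=cap("wrist");save(d,"w5.png"); d=cap("scene");save(d,"s5.png",(230,200,390,320),4)
E
```

```text
[ 0.49506035 -0.05617597  0.0513498 ] [0.23 0.15 0.75]
```

View pics/w5.png

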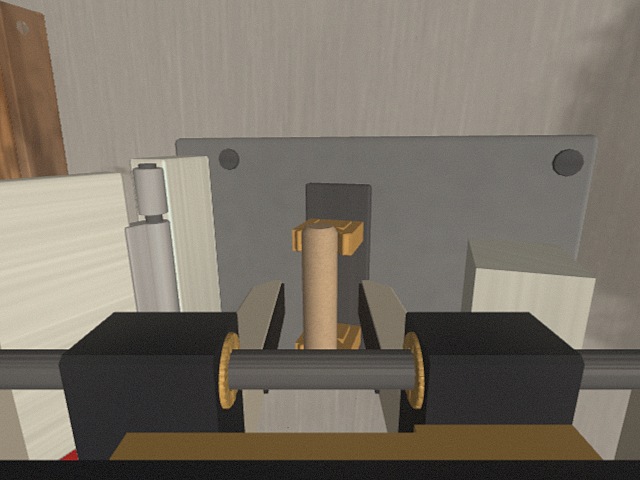

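View pics/s5.png

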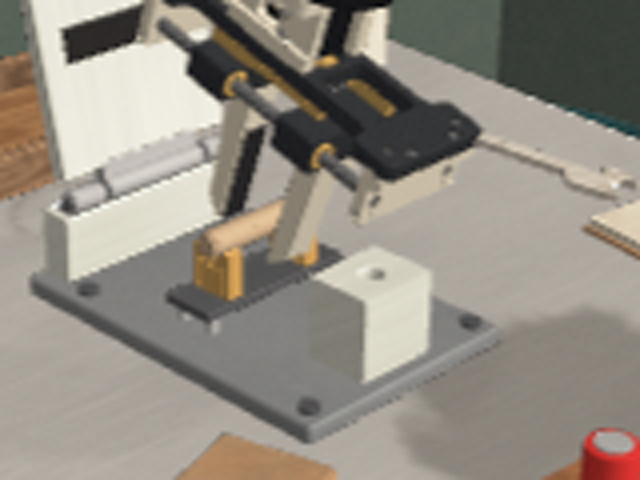

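>>> {"fn": "play_rows", "kwargs": {"moves": [{"dx": 0,"dy": -1.5,"dz": 0,"wx": 0,"wy": 0,"wz": 0},{"dx": 0,"dy": -5,"dz": 0,"wx": 0,"wy": 0,"wz": 0},{"dx": 0,"dy": -11,"dz": 0,"wx": 0,"wy": 0,"wz": 0},{"dx": 0,"dy": -17,"dz": 0,"wx": 0,"wy": 0,"wz": 0},{"dx": 0,"dy": -23,"dz": 0,"wx": 0,"wy": 0,"wz": 0}]}}

```text
time_s: 9.65
ee_pos: [0.4992, -0.1247, 0.2743]
tool_rot: [-1.87, -0.005, -3.097]
force: [0.9, -0.4, -0.0]
finger_gap: 0.0357
```

```bash
python3 - <<'E'
from h import *
import pickle
print(read_state()["ee_pos"],read_state()["force"].round(2))
d=cap("wrist");save(d,"w6.png"); pickle.dump(d,open("w6.pkl","wb"))
y=-3.096
path([([.495,-.10,.33],y,tl(.2)),([.492,-.04,.365],y,tl(.1)),([.490,.02,.38],y,tl(0)),([.489,.08,.38],y,tl(0)),([.488,.14,.36],y,tl(0)),([.488,.158,.30],y,tl(0))])
E
```

```text
[ 0.49924688 -0.12465364  0.27432111] [ 0.88 -0.42 -0.05]
d [ 0.56 -3.81 -4.11] w [ 0.091 -0.001 -0.005]
d [  0.58  -5.44 -10.86] w [ 0.191 -0.001 -0.005]
d [  0.51  -5.16 -17.05] w [ 0.291 -0.001 -0.005]
d [  0.35  -3.44 -22.79] w [ 0.291 -0.001 -0.005]
d [  0.19   0.2  -27.97] w [ 0.291 -0.001 -0.005]
d [  0.14   6.46 -27.97] w [ 0.291 -0.001 -0.005]
```

View pics/w6.png

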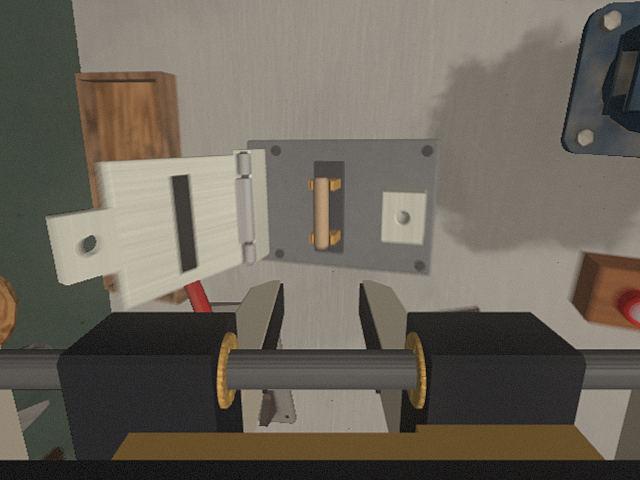

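>>> {"fn": "play_rows", "kwargs": {"moves": [{"dx": 0.5,"dy": -3.8,"dz": -4.1,"wx": 0.09,"wy": 0,"wz": 0},{"dx": 0.5,"dy": -5.4,"dz": -10,"wx": 0.19,"wy": 0,"wz": 0},{"dx": 0.5,"dy": -5.2,"dz": -16,"wx": 0.29,"wy": 0,"wz": 0},{"dx": 0.35,"dy": -3.5,"dz": -22,"wx": 0.29,"wy": 0,"wz": 0},{"dx": 0.2,"dy": 0,"dz": -28,"wx": 0.29,"wy": 0,"wz": 0}], "jaw": 0}}

```text
time_s: 10.32
ee_pos: [0.4862, 0.1386, 0.358]
tool_rot: [-1.581, -0.001, -3.096]
force: [1.8, -0.3, -1.1]
finger_gap: 0.0009
```

>>> {"fn": "play_rows", "kwargs": {"moves": [{"dx": 0,"dy": 2,"dz": -1.8,"wx": 0,"wy": 0,"wz": 0},{"dx": 0,"dy": 7,"dz": -1.8,"wx": 0,"wy": 0,"wz": 0},{"dx": 0,"dy": 7,"dz": -1.8,"wx": 0,"wy": 0,"wz": 0}]}}

```text
time_s: 10.7
ee_pos: [0.4821, 0.1551, 0.283]
tool_rot: [-1.58, -0.014, -3.096]
force: [-0.2, -0.3, 0.3]
finger_gap: 0.0007
```

```bash
python3 - <<'E'
from h import *
print(read_state())
d=cap("scene");save(d,"s6.png",(130,80,450,320),2.4)
d=cap("wrist");save(d,"w7.png")
y=-3.096
path([([.488,.158,.19],y,tl(0))])
P=cap("top")["P"]; m=(P[...,2]>.075)&(P[...,2]<.255)&(P[...,0]>.4)&(P[...,0]<.6)&(P[...,1]>-0.03)&(P[...,1]<.11)
q=P[m];print(len(q),q.max(0),q.min(0))
E
```

```text
{'time_s': 10.7, 'joints': array([0.08325288, 0.15031512, 1.51525655, 0.01012497, 1.48965636,
       1.60736842]), 'dq': array([-0.01707365, -0.02975514, -0.1144155 ,  0.00096172,  0.04278535,
       -0.00052784]), 'tau': array([ 4.82766386e-01, -3.76038873e+01, -2.81281829e+01,  1.05577565e-01,
       -5.93906399e-01,  5.35068481e-03]), 'ee_pos': array([0.4820874 , 0.15512824, 0.28303558]), 'tool_rot': array([-1.58037133, -0.01399897, -3.0957343 ]), 'force': array([-0.1592238 , -0.30107632,  0.2767088 ]), 'ft_torque': array([0.03190389, 0.01114221, 0.03211143]), 'finger_gap': 0.000672358770636885}
d [-0.33  9.74 -0.21] w [ 0.01  -0.001  0.005]
2192 [0.55047497 0.09692597 0.25041233] [0.40056974 0.02833041 0.07500912]
```

View pics/s6.png

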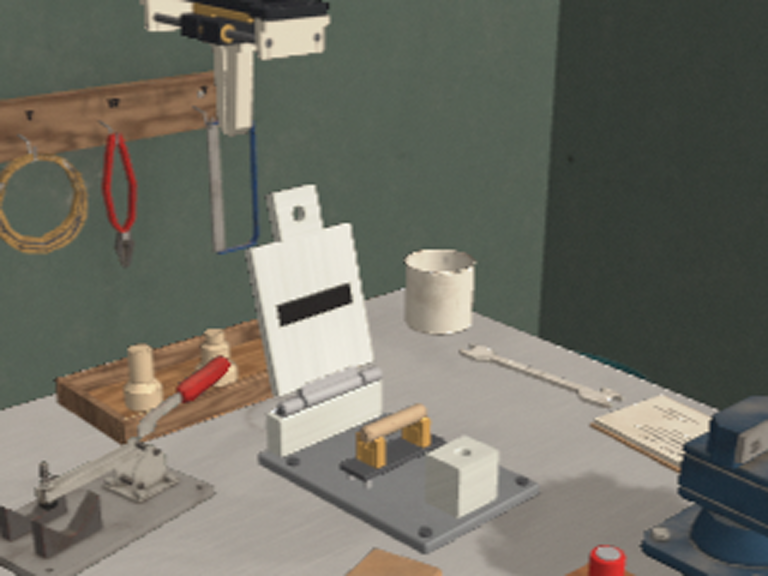

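View pics/w7.png

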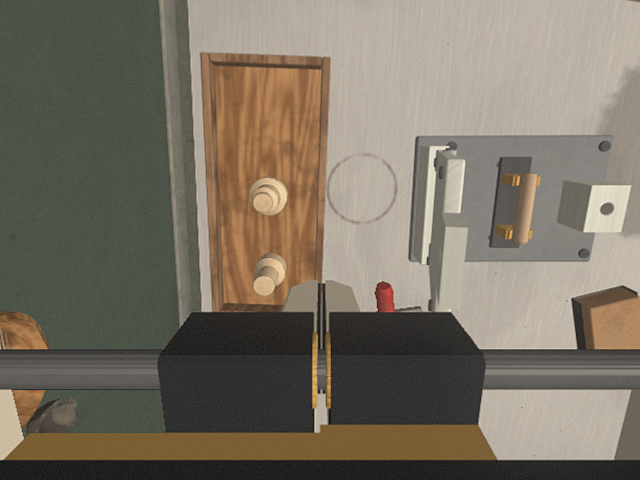

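>>> {"fn": "play_rows", "kwargs": {"moves": [{"dx": -0.4,"dy": 4.5,"dz": 0,"wx": 0,"wy": 0,"wz": 0},{"dx": -0.4,"dy": 8,"dz": 0,"wx": 0,"wy": 0,"wz": 0},{"dx": -0.4,"dy": 9.4,"dz": 1,"wx": 0,"wy": 0,"wz": 0},{"dx": -0.4,"dy": 9.4,"dz": 2.5,"wx": 0,"wy": 0,"wz": 0},{"dx": -0.4,"dy": 9.4,"dz": 4,"wx": 0,"wy": 0,"wz": 0}]}}

```text
time_s: 11.48
ee_pos: [0.4915, 0.1148, 0.1933]
tool_rot: [-1.58, -0.003, -3.097]
force: [-0.1, -0.0, -0.4]
finger_gap: 0.0004
```

>>> {"fn": "play_rows", "kwargs": {"moves": [{"dx": 0,"dy": 0,"dz": 1.5,"wx": 0,"wy": 0,"wz": 0},{"dx": 0,"dy": 0,"dz": 3,"wx": 0,"wy": 0,"wz": 0},{"dx": 0,"dy": 0,"dz": 4.5,"wx": 0,"wy": 0,"wz": 0},{"dx": 0,"dy": 0,"dz": 6,"wx": 0,"wy": 0,"wz": 0},{"dx": 0,"dy": 0,"dz": 7.5,"wx": 0,"wy": 0,"wz": 0}]}}

```text
time_s: 12.1
ee_pos: [0.4934, 0.0403, 0.1905]
tool_rot: [-1.581, -0.006, -3.096]
force: [1.4, 1.6, 1.2]
finger_gap: 0.0005
```

```bash
python3 - <<'E'
from h import *
print(read_state()["force"],read_state()["ee_pos"])
d=cap("scene");save(d,"s7.png",(130,80,450,320),2.4)
E
```

```text
[1.37050279 1.60256394 1.15903136] [0.49340328 0.04034664 0.19053055]
```

View pics/s7.png

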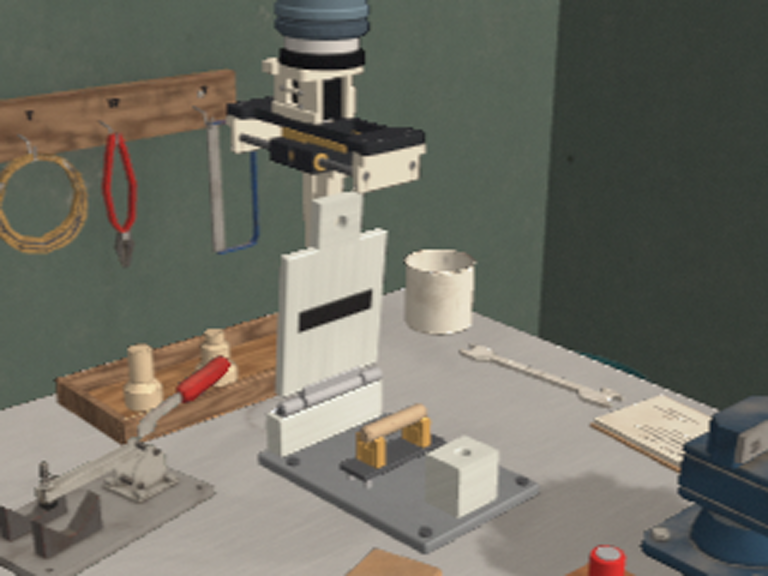

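>>> {"fn": "play_rows", "kwargs": {"moves": [{"dx": 0,"dy": 0,"dz": 1.6,"wx": 0,"wy": 0,"wz": 0},{"dx": 0,"dy": 0,"dz": 3.2,"wx": 0,"wy": 0,"wz": 0},{"dx": 0,"dy": 0,"dz": 4.8,"wx": 0,"wy": 0,"wz": 0},{"dx": 0,"dy": 0,"dz": 6.3,"wx": 0,"wy": 0,"wz": 0},{"dx": 0,"dy": 0,"dz": 7.6,"wx": 0,"wy": 0,"wz": 0}]}}

```text
time_s: 12.78
ee_pos: [0.4969, -0.0359, 0.1899]
tool_rot: [-1.581, -0.006, -3.097]
force: [-0.5, 0.2, 0.6]
finger_gap: 0.0006
```

>>> {"fn": "play_rows", "kwargs": {"moves": [{"dx": 0,"dy": 0,"dz": 0.7,"wx": 0,"wy": 0,"wz": 0},{"dx": 0,"dy": 0,"dz": 1,"wx": 0,"wy": 0,"wz": 0}]}}

```text
time_s: 13.02
ee_pos: [0.4973, -0.0451, 0.1897]
tool_rot: [-1.581, -0.006, -3.097]
force: [-1.0, -0.6, 0.2]
finger_gap: 0.0006
```

```bash
python3 - <<'E'
from h import *
print(read_state()["force"],read_state()["ee_pos"])
d=cap("scene");save(d,"s8.png",(130,80,450,320),2.4)
E
```

```text
[-0.98055658 -0.55814845  0.20098642] [ 0.49733952 -0.0451315   0.18974173]
```

View pics/s8.png

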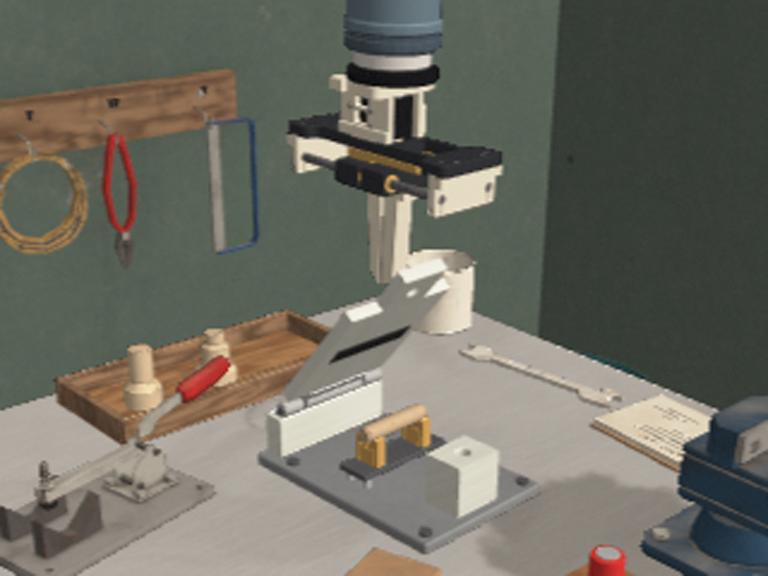

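```bash
python3 - <<'E'
from h import *
path([([.447,-.346,.24],-3.096,None)])
P=cap("top")["P"]
q=P[180:245,410:525].reshape(-1,3); q=q[q[:,2]>.02]; print(q.min(0),q.max(0))
E
```

```text
d [ 6.41 -5.28 29.78] w [ 0.01  -0.001  0.006]
[ 0.56620295 -0.49590383  0.02008347] [ 0.6912151  -0.29006483  0.13459673]
```

>>> {"fn": "play_rows", "kwargs": {"moves": [{"dx": 1,"dy": -3,"dz": 4,"wx": 0,"wy": 0,"wz": 0},{"dx": 2.2,"dy": -5.3,"dz": 10,"wx": 0,"wy": 0,"wz": 0},{"dx": 3.5,"dy": -5.3,"dz": 16,"wx": 0,"wy": 0,"wz": 0},{"dx": 5,"dy": -5.3,"dz": 22,"wx": 0,"wy": 0,"wz": 0},{"dx": 6.4,"dy": -5.3,"dz": 28,"wx": 0.01,"wy": 0,"wz": 0.006}], "jaw": 5}}

```text
time_s: 13.75
ee_pos: [0.4461, -0.3293, 0.2405]
tool_rot: [-1.57, 0.0, -3.096]
force: [1.1, 0.1, -0.3]
finger_gap: 0.0457
```

>>> {"fn": "play_rows", "kwargs": {"moves": [{"dx": 0,"dy": 0,"dz": 1.8,"wx": 0,"wy": 0,"wz": 0},{"dx": 0,"dy": 0,"dz": 1.8,"wx": 0,"wy": 0,"wz": 0},{"dx": 0,"dy": 0,"dz": 1.8,"wx": 0,"wy": 0,"wz": 0},{"dx": 0,"dy": 0,"dz": 1.8,"wx": 0,"wy": 0,"wz": 0}]}}

```text
time_s: 14.25
ee_pos: [0.4478, -0.3439, 0.2406]
tool_rot: [-1.571, -0.0, -3.094]
force: [0.5, -0.0, -0.8]
finger_gap: 0.05
```

```bash
python3 - <<'E'
from h import *
import pickle
print(read_state()["ee_pos"],read_state()["tool_rot"],read_state()["dq"].round(3))
d=cap("wrist");pickle.dump(d,open("w8.pkl","wb")); save(d,"w8.png")
d=cap("scene");save(d,"s9.png",(150,150,470,390),2.4)
d=cap("top");save(d,"t9.png",(150,190,480,350),2.4)
E
```

```text
[ 0.44777343 -0.34389158  0.24057854] [-1.57107901e+00 -1.01857238e-04 -3.09416503e+00] [-0.004 -0.001 -0.002 -0.001 -0.003 -0.002]
```

View pics/w8.png

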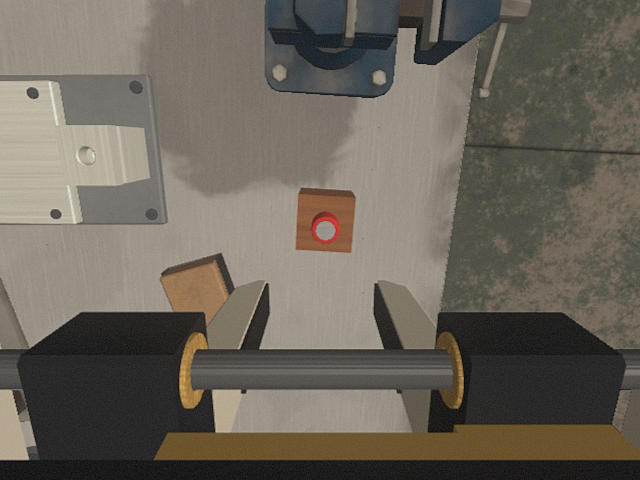

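View pics/s9.png

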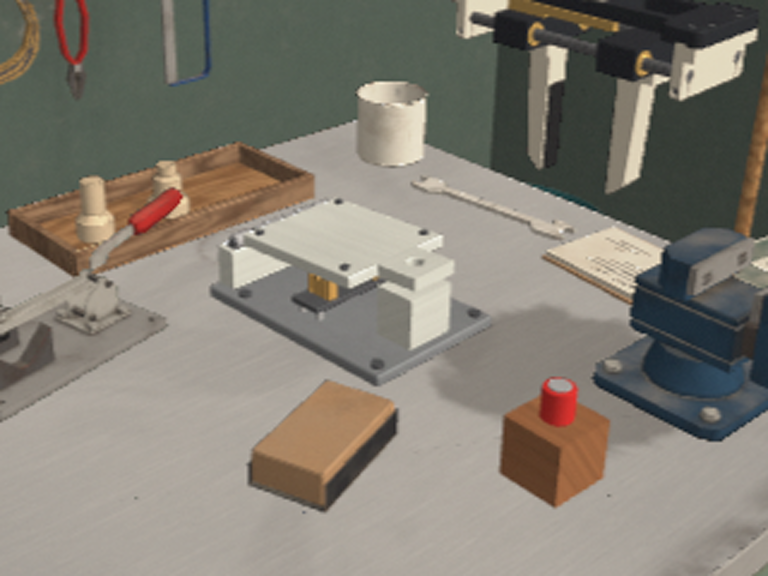

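View pics/t9.png

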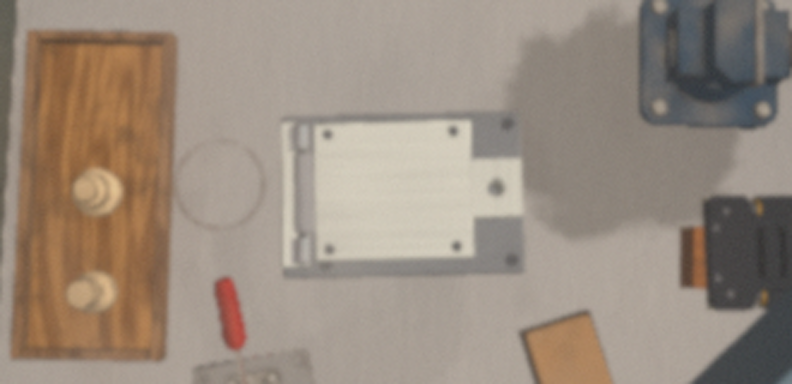

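```bash
python3 - <<'E'
from h import *
import pickle; d=pickle.load(open("w8.pkl","rb"))
hsv=cv2.cvtColor(d["frame"],cv2.COLOR_RGB2HSV)
red=(((hsv[...,0]<6)|(hsv[...,0]>174))&(hsv[...,1]>150)&(hsv[...,2]>130)).astype(np.uint8)
red[:190]=0;red[280:]=0;red[:,:290]=0;red[:,360:]=0
v,u=np.nonzero(red);print(u.min(),u.max(),v.min(),v.max())
save(d,"w8a.png",(295,185,360,260),8); save(d,"w8b.png",(60,125,120,185),8)
E
```

```text
311 339 212 243
```

View pics/w8a.png

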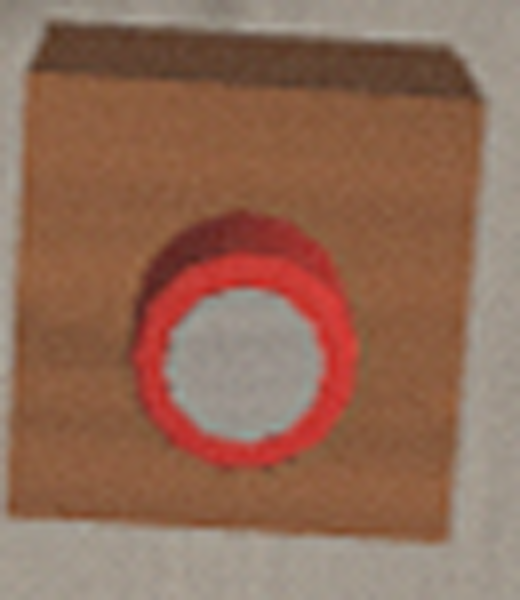

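View pics/w8b.png

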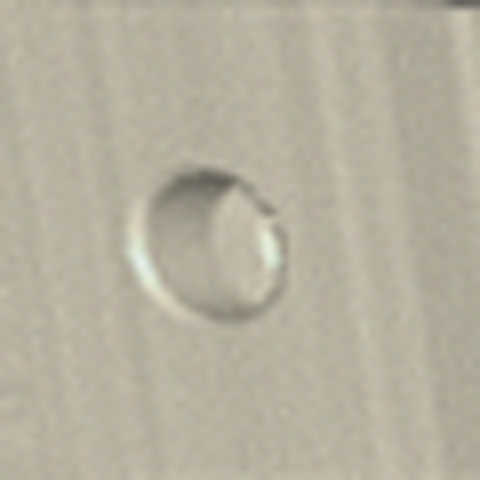

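```bash
python3 - <<'E'
from h import *
import pickle; d=pickle.load(open("w8.pkl","rb"))
k=onplane(d,295+245/8,185+360/8,.079); print("knob",k)
print("lidhole",onplane(d,60+208/8,125+243/8,.080), d["P"][150,100], d["P"][150,72])
path([([k[0],k[1],.10],-3.094,None),([k[0],k[1],.057],-3.094,None)])
E
```

```text
knob [ 0.44483536 -0.34828992  0.079     ]
lidhole [ 0.50046722 -0.14180478  0.08      ] [ 0.50550712 -0.15440291  0.08044615] [ 0.50428104 -0.12945278  0.07836698]
d [ 0.29 14.06  0.35] w [-0.    -0.001  0.   ]
d [ 0.29 18.36  0.35] w [-0.    -0.001  0.   ]
```

>>> {"fn": "play_rows", "kwargs": {"moves": [{"dx": 0.3,"dy": 5,"dz": 0.4,"wx": 0,"wy": 0,"wz": 0},{"dx": 0.3,"dy": 10,"dz": 0.4,"wx": 0,"wy": 0,"wz": 0},{"dx": 0.3,"dy": 14,"dz": 0.4,"wx": 0,"wy": 0,"wz": 0},{"dx": 0.3,"dy": 15,"dz": 0.4,"wx": 0,"wy": 0,"wz": 0},{"dx": 0.3,"dy": 15,"dz": 0.4,"wx": 0,"wy": 0,"wz": 0}]}}

```text
time_s: 15.02
ee_pos: [0.4446, -0.3498, 0.0907]
tool_rot: [-1.571, -0.0, -3.096]
force: [-0.3, 0.0, -0.5]
finger_gap: 0.0498
```

```bash
python3 - <<'E'
from h import *
path([([.4449,-.3482,.057],-3.094,None)])
d=cap("wrist"); save(d,"w9.png")
E
```

```text
d [-0.04  3.37 -0.15] w [ 0.    -0.002  0.   ]
```

View pics/w9.png

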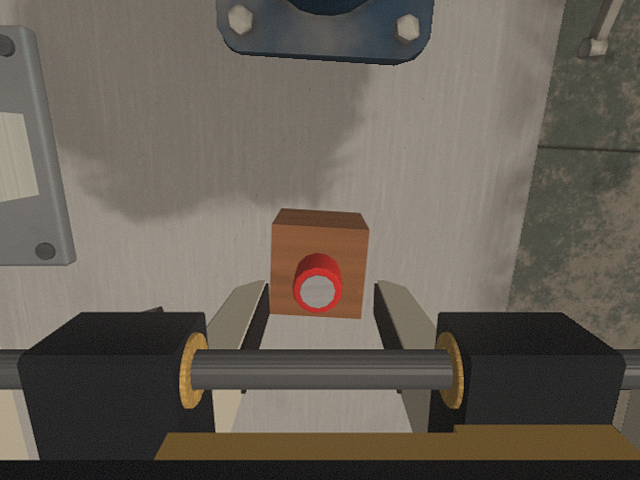

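>>> {"fn": "play_rows", "kwargs": {"moves": [{"dx": 0,"dy": 1.5,"dz": -0.15,"wx": 0,"wy": 0,"wz": 0},{"dx": 0,"dy": 2.8,"dz": -0.15,"wx": 0,"wy": 0,"wz": 0},{"dx": 0,"dy": 3.4,"dz": -0.15,"wx": 0,"wy": 0,"wz": 0},{"dx": 0,"dy": 3.4,"dz": -0.15,"wx": 0,"wy": 0,"wz": 0},{"dx": 0,"dy": 3.4,"dz": -0.15,"wx": 0,"wy": 0,"wz": 0}]}}

```text
time_s: 15.7
ee_pos: [0.4444, -0.3485, 0.0565]
tool_rot: [-1.571, -0.0, -3.096]
force: [-0.1, -0.1, 0.1]
finger_gap: 0.05
```

>>> {"fn": "play_rows", "kwargs": {"moves": [{"dx": 0,"dy": 0,"dz": 0,"wx": 0,"wy": 0,"wz": 0},{"dx": 0,"dy": 0,"dz": 0,"wx": 0,"wy": 0,"wz": 0},{"dx": 0,"dy": 0,"dz": 0,"wx": 0,"wy": 0,"wz": 0},{"dx": 0,"dy": 0,"dz": 0,"wx": 0,"wy": 0,"wz": 0},{"dx": 0,"dy": 0,"dz": 0,"wx": 0,"wy": 0,"wz": 0}], "jaw": 1.5, "grip_force": 50}}

```text
time_s: 16.32
ee_pos: [0.4443, -0.3483, 0.0565]
tool_rot: [-1.571, -0.0, -3.096]
force: [-0.9, -0.3, 3.0]
finger_gap: 0.0252
```

```bash
python3 - <<'E'
from h import *
s=read_state();print(s["ee_pos"],s["tool_rot"],s["force"],s["finger_gap"])
d=cap("wrist"); save(d,"w10.png")
E
```

```text
[ 0.44432808 -0.34834372  0.05650581] [-1.57065037e+00 -1.09510685e-04 -3.09641615e+00] [-0.85916735 -0.31075035  3.00980446] 0.02515449909900092
```

View pics/w10.png

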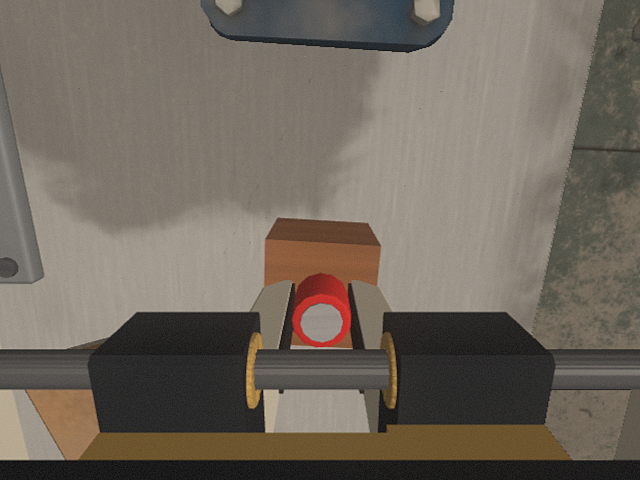

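>>> {"fn": "play_rows", "kwargs": {"moves": [{"dx": 0,"dy": -1,"dz": 0,"wx": 0,"wy": 0,"wz": 0},{"dx": 0,"dy": -3,"dz": 0,"wx": 0,"wy": 0,"wz": 0},{"dx": 0,"dy": -6,"dz": 0,"wx": 0,"wy": 0,"wz": 0},{"dx": 0,"dy": -10,"dz": 0,"wx": 0,"wy": 0,"wz": 0},{"dx": 0,"dy": -12,"dz": 0,"wx": 0,"wy": 0,"wz": 0}]}}

```text
time_s: 17.0
ee_pos: [0.445, -0.349, 0.1792]
tool_rot: [-1.568, 0.002, -3.096]
force: [0.4, 0.3, -0.6]
finger_gap: 0.0257
```

```bash
python3 - <<'E'
from h import *
s=read_state();print(s["ee_pos"],s["tool_rot"],s["force"],s["finger_gap"])
path([([.5,-.1425,.175],-3.096,None)])
E
```

```text
[ 0.44495266 -0.34903386  0.17922075] [-1.56803336e+00  1.93785561e-03 -3.09636802e+00] [ 0.41734681  0.30213497 -0.62305985] 0.02569763928772077
d [ -6.43   0.38 -20.38] w [-0.003 -0.    -0.002]
```

>>> {"fn": "play_rows", "kwargs": {"moves": [{"dx": -1.5,"dy": 0,"dz": -4.5,"wx": 0,"wy": 0,"wz": 0},{"dx": -3,"dy": 0,"dz": -9.5,"wx": 0,"wy": 0,"wz": 0},{"dx": -4.5,"dy": 0,"dz": -14.5,"wx": 0,"wy": 0,"wz": 0},{"dx": -6,"dy": 0,"dz": -18.5,"wx": 0,"wy": 0,"wz": 0},{"dx": -6.4,"dy": 0,"dz": -20.4,"wx": 0,"wy": 0,"wz": 0}]}}

```text
time_s: 17.62
ee_pos: [0.4993, -0.1396, 0.1768]
tool_rot: [-1.571, 0.0, -3.094]
force: [-0.4, 0.4, -0.3]
finger_gap: 0.0249
```

>>> {"fn": "play_rows", "kwargs": {"moves": [{"dx": 0,"dy": 0,"dz": 0,"wx": 0,"wy": 0,"wz": 0},{"dx": 0,"dy": 0,"dz": 0,"wx": 0,"wy": 0,"wz": 0}]}}

```text
time_s: 17.88
ee_pos: [0.4989, -0.1429, 0.1764]
tool_rot: [-1.57, -0.0, -3.097]
force: [-0.2, -0.9, -0.6]
finger_gap: 0.025
```

```bash
python3 - <<'E'
from h import *
import pickle
s=read_state();print(s["ee_pos"],s["tool_rot"],s["force"],s["finger_gap"])
d=cap("wrist"); save(d,"w11.png"); pickle.dump(d,open("w11.pkl","wb"))
d=cap("scene");save(d,"s11.png",(230,130,430,280),4)
E
```

```text
[ 0.49891388 -0.14286858  0.17644117] [-1.56996982e+00 -2.67312665e-04 -3.09702599e+00] [-0.16375993 -0.91403809 -0.61674162] 0.025003116863524025
```

View pics/w11.png

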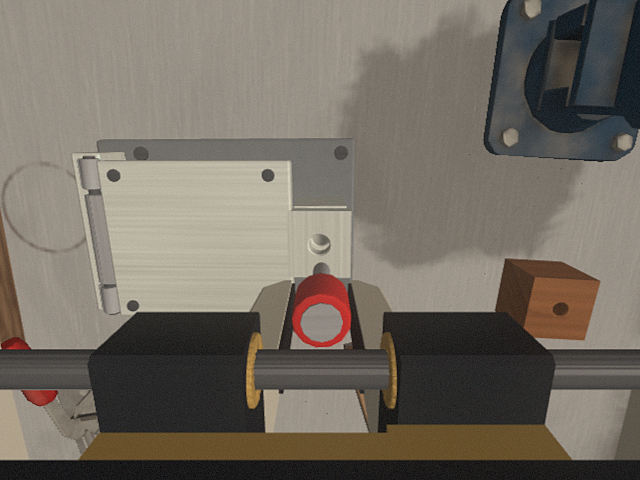

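View pics/s11.png

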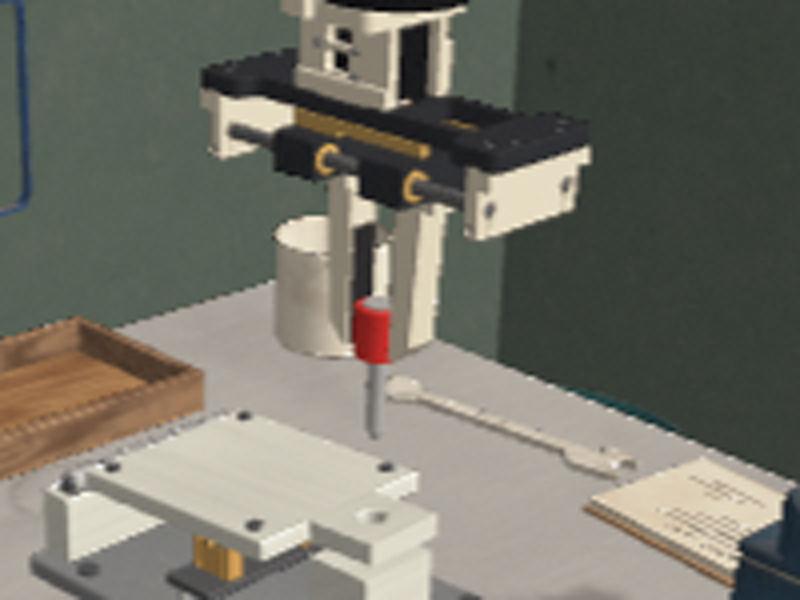

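```bash
python3 - <<'E'
from h import *
import pickle; d=pickle.load(open("w11.pkl","rb")); save(d,"w11a.png",(285,225,360,290),8)
E
```

```text
(no output)
```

View pics/w11a.png

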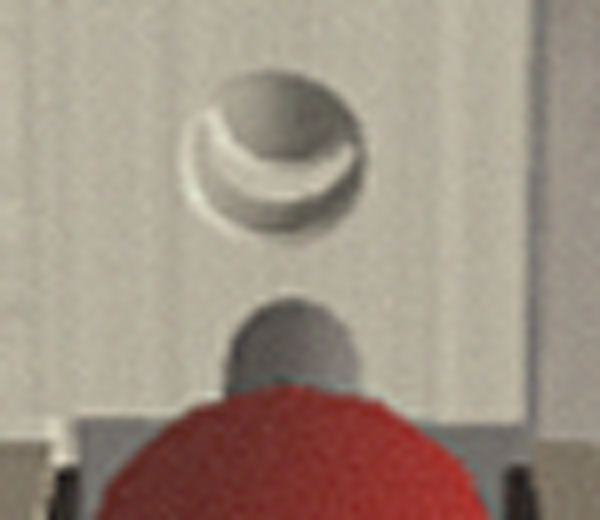

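```bash
python3 - <<'E'
from h import *
import pickle; d=pickle.load(open("w11.pkl","rb"))
print("lid",onplane(d,319.25,244.4,.0803)); print("post",onplane(d,320.4,236.4,.06))
T=np.array([.49891,-.14287,.17644])
print("shaft at tip",onplane(d,321.6,225+320/8,.1325), "knob",onplane(d,321.6,322,.1765+.0225))
E
```

```text
lid [ 0.50042147 -0.14169889  0.0803    ]
post [ 0.50128345 -0.14249899  0.06      ]
shaft at tip [ 0.50235227 -0.14315029  0.1325    ] knob [ 0.49955644 -0.14306035  0.199     ]
```

>>> {"fn": "play_rows", "kwargs": {"moves": [{"dx": -0.12,"dy": 2,"dz": -0.05,"wx": 0,"wy": 0,"wz": 0},{"dx": -0.12,"dy": 4,"dz": -0.05,"wx": 0,"wy": 0,"wz": 0},{"dx": -0.12,"dy": 4.6,"dz": -0.05,"wx": 0,"wy": 0,"wz": 0},{"dx": -0.12,"dy": 5.2,"dz": -0.05,"wx": 0,"wy": 0,"wz": 0},{"dx": -0.12,"dy": 5.2,"dz": -0.05,"wx": 0,"wy": 0,"wz": 0}]}}

```text
time_s: 18.6
ee_pos: [0.5002, -0.1414, 0.1244]
tool_rot: [-1.571, -0.0, -3.097]
force: [-0.7, 0.7, -0.5]
finger_gap: 0.0249
```

```bash
python3 - <<'E'
from h import *
import pickle
s=read_state();print(s["ee_pos"],s["tool_rot"],s["force"],s["ft_torque"])
d=cap("wrist"); save(d,"w12.png",(240,200,400,320),5)
d=cap("scene");save(d,"s12.png",(230,130,430,280),4)
E
```

```text
[ 0.50019265 -0.14140925  0.12437791] [-1.57080577e+00 -3.07328916e-04 -3.09685240e+00] [-0.66416004  0.71780979 -0.51899604] [ 0.00786416  0.02007854 -0.00952215]
```

View pics/s12.png

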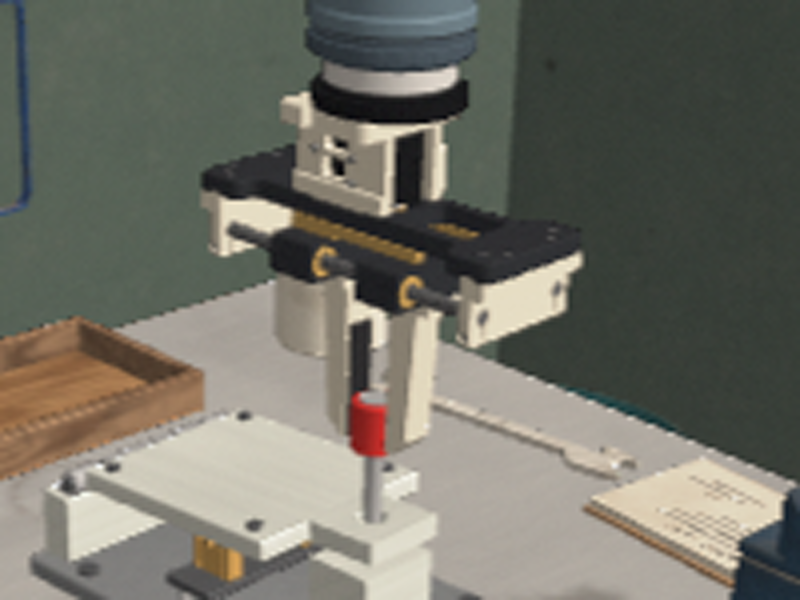

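View pics/w12.png

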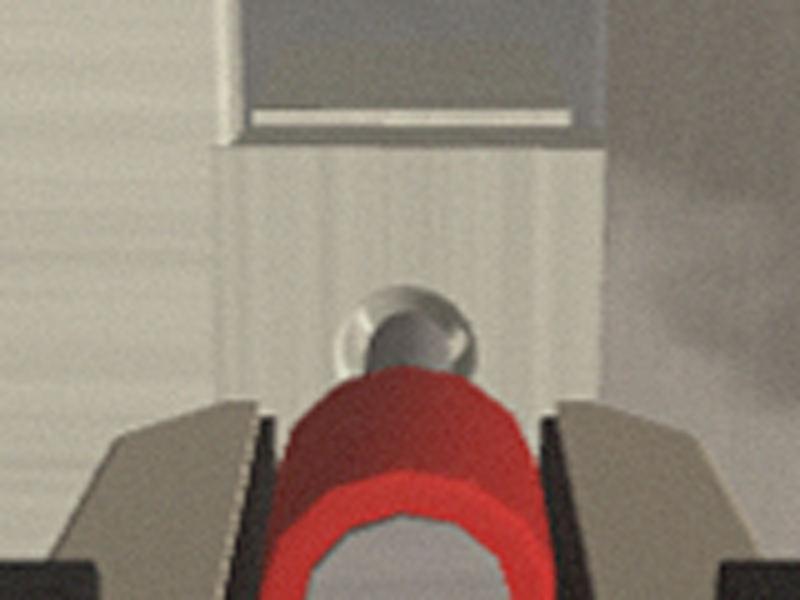

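>>> {"fn": "play_rows", "kwargs": {"moves": [{"dx": 0,"dy": 0.5,"dz": 0.08,"wx": 0,"wy": 0,"wz": 0},{"dx": 0,"dy": 1,"dz": 0.08,"wx": 0,"wy": 0,"wz": 0},{"dx": 0,"dy": 1.4,"dz": 0.08,"wx": 0,"wy": 0,"wz": 0},{"dx": 0,"dy": 1.7,"dz": 0.08,"wx": 0,"wy": 0,"wz": 0},{"dx": 0,"dy": 1.7,"dz": 0.08,"wx": 0,"wy": 0,"wz": 0}]}}

```text
time_s: 19.32
ee_pos: [0.5, -0.1417, 0.107]
tool_rot: [-1.571, -0.001, -3.096]
force: [-0.9, -0.5, -0.1]
finger_gap: 0.0251
```

>>> {"fn": "play_rows", "kwargs": {"moves": [{"dx": 0,"dy": 0.4,"dz": 0.06,"wx": 0,"wy": 0,"wz": 0},{"dx": 0,"dy": 0.8,"dz": 0.06,"wx": 0,"wy": 0,"wz": 0},{"dx": 0,"dy": 1.2,"dz": 0.06,"wx": 0,"wy": 0,"wz": 0},{"dx": 0,"dy": 1.2,"dz": 0.06,"wx": 0,"wy": 0,"wz": 0}]}}

```text
time_s: 19.82
ee_pos: [0.4999, -0.1423, 0.0949]
tool_rot: [-1.571, -0.001, -3.096]
force: [-0.9, 0.7, -1.5]
finger_gap: 0.0249
```

>>> {"fn": "play_rows", "kwargs": {"moves": [{"dx": 0,"dy": 0.4,"dz": 0,"wx": 0,"wy": 0,"wz": 0},{"dx": 0,"dy": 0.8,"dz": 0,"wx": 0,"wy": 0,"wz": 0},{"dx": 0,"dy": 1.1,"dz": 0,"wx": 0,"wy": 0,"wz": 0},{"dx": 0,"dy": 1.1,"dz": 0,"wx": 0,"wy": 0,"wz": 0}]}}

```text
time_s: 20.32
ee_pos: [0.5002, -0.1426, 0.0842]
tool_rot: [-1.571, -0.0, -3.096]
force: [-0.0, -0.2, -0.1]
finger_gap: 0.025
```

>>> {"fn": "play_rows", "kwargs": {"moves": [{"dx": 0,"dy": 0.2,"dz": 0,"wx": 0,"wy": 0,"wz": 0},{"dx": 0,"dy": 0.4,"dz": 0,"wx": 0,"wy": 0,"wz": 0},{"dx": 0,"dy": 0.4,"dz": 0,"wx": 0,"wy": 0,"wz": 0}]}}

```text
time_s: 20.7
ee_pos: [0.5004, -0.1427, 0.0804]
tool_rot: [-1.57, 0.0, -3.097]
force: [-0.2, -2.1, 1.1]
finger_gap: 0.025
```

>>> {"fn": "play_rows", "kwargs": {"moves": [{"dx": 0,"dy": 0.1,"dz": 0,"wx": 0,"wy": 0,"wz": 0},{"dx": 0,"dy": 0.25,"dz": 0,"wx": 0,"wy": 0,"wz": 0},{"dx": 0,"dy": 0.4,"dz": 0,"wx": 0,"wy": 0,"wz": 0},{"dx": 0,"dy": 0.4,"dz": 0,"wx": 0,"wy": 0,"wz": 0}]}}

```text
time_s: 21.2
ee_pos: [0.5005, -0.1428, 0.0765]
tool_rot: [-1.57, 0.0, -3.096]
force: [-0.8, -2.2, 5.3]
finger_gap: 0.0248
```

```bash
python3 - <<'E'
from h import *
s=read_state();print(s["ee_pos"],s["tool_rot"],s["force"],s["ft_torque"])
d=cap("scene");save(d,"s13.png",(230,130,430,280),4)
E
```

```text
[ 0.50052915 -0.14278594  0.07649591] [-1.57021511e+00  3.61925474e-04 -3.09640968e+00] [-0.84868617 -2.24324863  5.26392253] [-0.48857745  0.14968296 -0.02651516]
```

View pics/s13.png

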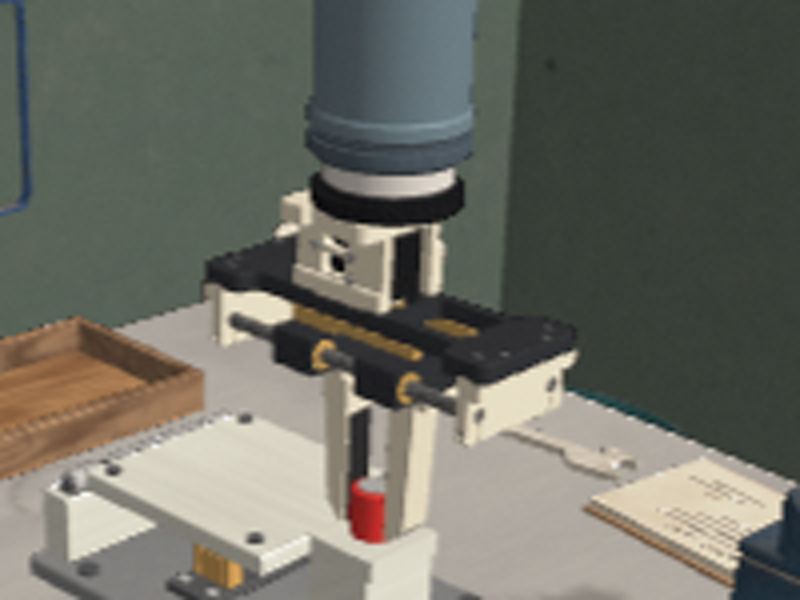

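>>> {"fn": "play_rows", "kwargs": {"moves": [{"dx": 0,"dy": 0.15,"dz": 0,"wx": 0,"wy": 0,"wz": 0},{"dx": 0,"dy": 0.3,"dz": 0,"wx": 0,"wy": 0,"wz": 0},{"dx": 0,"dy": 0.3,"dz": 0,"wx": 0,"wy": 0,"wz": 0}]}}

```text
time_s: 21.62
ee_pos: [0.5007, -0.1428, 0.0762]
tool_rot: [-1.569, 0.001, -3.096]
force: [-8.2, 0.7, 27.0]
finger_gap: 0.0251
```

>>> {"fn": "play_rows", "kwargs": {"moves": [{"dx": 0.05,"dy": -0.05,"dz": 0,"wx": 0,"wy": 0,"wz": 0},{"dx": 0.05,"dy": -0.05,"dz": 0,"wx": 0,"wy": 0,"wz": 0},{"dx": 0.05,"dy": -0.05,"dz": 0,"wx": 0,"wy": 0,"wz": 0}]}}

```text
time_s: 22.0
ee_pos: [0.5006, -0.1428, 0.0763]
tool_rot: [-1.569, 0.002, -3.096]
force: [-5.1, 0.0, 22.2]
finger_gap: 0.0253
```

```bash
python3 - <<'E'
from h import *
s=read_state();print(s["ee_pos"],s["force"],s["ft_torque"],s["finger_gap"])
d=cap("wrist"); save(d,"w14.png"); P=d["P"]
m=(P[...,2]>.066)&(P[...,2]<.09)&(P[...,1]<0.0)&(P[...,1]>-.12)&(P[...,0]>.45)&(P[...,0]<.56)
q=P[m]; A=np.c_[q[:,:2],np.ones(len(q))]; c=np.linalg.lstsq(A,q[:,2],rcond=None)[0]; print(len(q),c, c@[.5,-.143,1], q[:,2].mean())
t=cap("top"); P=t["P"]
m=(P[...,2]>.06)&(P[...,2]<.09)&(P[...,1]<0.0)&(P[...,1]>-.11)&(P[...,0]>.45)&(P[...,0]<.54)
q=P[m]; A=np.c_[q[:,:2],np.ones(len(q))]; c=np.linalg.lstsq(A,q[:,2],rcond=None)[0]; print(len(q),c, c@[.5,-.143,1])
sc=cap("scene");save(sc,"s14.png",(210,180,410,330),4)
save(t,"t14.png",(150,190,480,350),2.4)
E
```

```text
[ 0.50062535 -0.14282752  0.07625705] [-5.07260667  0.04324238 22.15794643] [-4.60887710e-02  9.77920644e-01  6.88810372e-04] 0.025279019802813822
37656 [-0.00329493 -0.00257061  0.0728481 ] 0.07156823429087127 0.07127502576097339
1118 [ 9.97873777e-05 -1.71989285e-03  7.16148699e-02] 0.07191070830669259
```

View pics/s14.png

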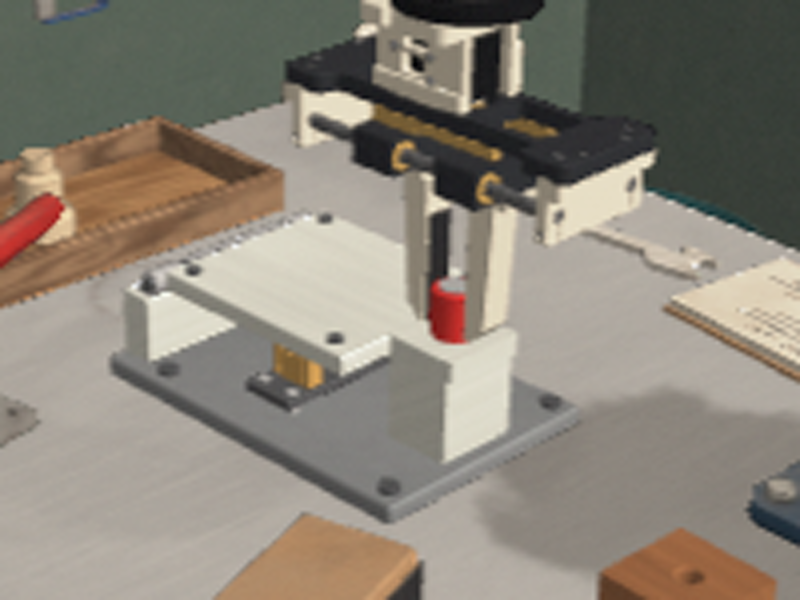

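View pics/w14.png

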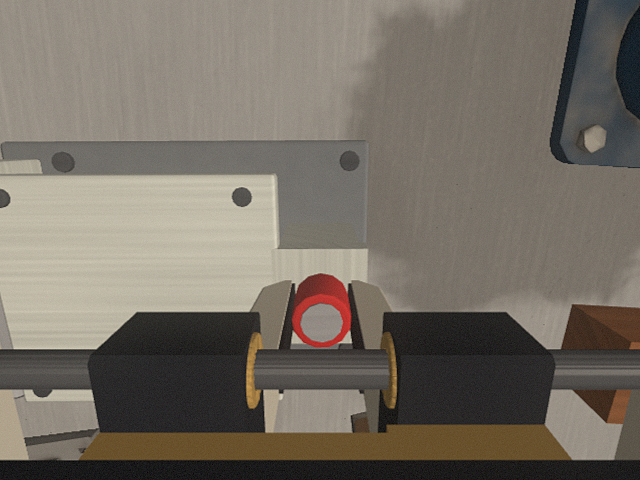

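>>> {"fn": "play_rows", "kwargs": {"moves": [{"dx": 0,"dy": 0,"dz": 0,"wx": 0,"wy": 0,"wz": 0},{"dx": 0,"dy": 0,"dz": 0,"wx": 0,"wy": 0,"wz": 0},{"dx": 0,"dy": 0,"dz": 0,"wx": 0,"wy": 0,"wz": 0},{"dx": 0,"dy": 0,"dz": 0,"wx": 0,"wy": 0,"wz": 0}]}}

```text
time_s: 22.65
ee_pos: [0.5006, -0.1428, 0.0763]
tool_rot: [-1.569, 0.002, -3.096]
force: [-4.8, 0.8, 22.5]
finger_gap: 0.0251
```

```bash
python3 - <<'E'
from h import *
s=read_state();print(s["ee_pos"],s["force"],s["finger_gap"],s["dq"].round(3))
print(order.sign_off())
E
```

```text
[ 0.50064495 -0.14281374  0.07626939] [-4.78768757  0.75714443 22.51051135] 0.025057333085681664 [ 0.     0.001 -0.002 -0.    -0.001  0.001]
the job is handed in; nothing more can be done
None
```

I laid the rod in the V supports, swung the lid down over it and pushed the red-knobbed pin through the lid into the post. The job was handed in at about 22.7 s with the arm still holding the knob and pressing down.

- **Lid:** the last depth fits put its top face at about 72 mm at the pin hole. It was level to within 0.004 rad, which matches fully shut.
- **Pin:** its travel stopped hard with the knob's underside at about 72 mm, so it is fully in. The arm held steady there with 22 N down and the fingers closed on the knob. A sideways push of about 5 N remained, which I took to be the pin touching a hole wall.
- **Rod:** it was in both V supports, within a few millimetres of centre, in the last pictures before the lid came down. It could not be seen directly afterwards.
- **Other cores:** both still stood upright in the last pictures in which both could be seen, after the lid had come down.

No check failed. The camera estimates of the hole position differed by 1–2 mm, within calibration. The pin went in without catching.

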